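Pack a chocolate slab from the counter display into a gift box's foam

ROBOT

A 6-joint arm with a two-finger parallel gripper is mounted at the origin on a cart in front of the work surface, level with it; the furniture and walls round the work are solid. World frame = base frame: x ahead of the robot, y to its left, z up, the work surface at z = 0. Lengths are in m, angles in rad, forces in N, time in s.
With the tool pointing down it reaches from about 0.35 to 0.85 m from the base axis. Payload 8.1 kg.
Tool frame: the origin (TCP) lies on the mounting face of the last link; the fingertips stand 186 mm ahead of it and the grasp point (between the pads) lies 167 mm ahead of it (grip_point_offset is the distance from the TCP to the grasp point, in m); z points along the fingers, y is the direction in which the jaws open and shut (so a half turn about z gives the same grasp; the last joint's range is limited). The gripper opens to 93 mm and grips with 3 to 60 N. Pads are 15 mm wide; open, the fingers measure 128 mm over their backs; the gripper's body (75 mm by 188 mm) begins 65 mm behind the grasp point.
Start: joints at [1.082, 0.13, 1.488, -0, 1.523, -0.085], TCP at [0.236, 0.552, 0.405] pointing down, gripper open.
Joint ranges: [-2.96, 2.96], [-0.89, 2.26], [0.02, 2.5], [-1.34, 4.48], [0, 2.73], [-2.66, 2.66]. Speed limits (rad/s): [2.39, 2.39, 2.79, 3.14, 3.14, 3.14].

INTERFACE

Orientations are given as a rotation vector (axis times angle).
In Python, from plant import read_state, read_camera, close_job, grip_point_offset gives the robot as it stands.
- The arm moves only by the shell command python3 -m creep 'ROWS' [OPENING] [FORCE]. ROWS is JSON, a list of rows, each a list of 2 entries, a list of its own where there are three numbers: the shift along the tool's x, y, z in cm, then the turn, a rotation vector about the tool's x, y, z in degrees. In form: [[[tx, ty, tz], [rx, ry, rz]], ...]. A call has 1 to 12 rows; each row shifts and turns the commanded pose from where the row before left it, along the tool's axes as they then stand; what a row does not reach is not made up. A row lasts 1/12 s, in which the tool goes at most 41.7 mm and 7.16 degrees, less where a joint would pass 70% of its speed; a pose out of reach is approached as far as the arm can. A call is refused whole if a number of a shift passes 4.17 or a number of a turn 7.16, either way. A call with a gripper value outside its range is refused whole. OPENING is the opening in per cent of the stroke, from 0 (shut) to 100 (fully open), set as the call begins (- or left out, the last holds). The fingers move at their own pace and stop on an object; FORCE is the grip in N (left out, the last holds). Time passes only in rows, so rows that do not move let the fingers close. It gives the time, the measured TCP pose, the force and the opening at its end, in the units of the state.
- read_state(): the state, without advancing time (a new reading comes with each control period).
- read_camera(name): name is "scene" or "side" or "wrist"; returns a dict with "img" (420x560x3 uint8, red, green, blue), "K" (3x3 intrinsics, pixels), "T" (4x4, takes a point from camera to world coordinates). Camera axes: x right, y down, z forward; pixel columns grow to the right and rows downward; lengths in m; the calibration is good to about 2 mm. A picture is of the moment at which its call begins. There is no depth.
- close_job(): hands the job in, once; it reports no verdict.
The state is a dict: "t": time; "q": joint angles; "dq": joint speeds; "joint_torque": joint torques, N m; "tool_pos": TCP position; "orientation": TCP orientation; "force": force on the tool from outside, world axes, zero at the start; "wrist_torque": the same for the moment, N m; "opening": finger opening in m.
Only numpy, scipy, OpenCV 4.12 (cv2) and the standard library are available. Lean on these libraries where they do the work, as an engineer would, in place of code of your own. Each camera call takes 0.05 s, during which the arm holds its last target.

TASK

The gift box still lacks its red-sleeved chocolate slab. Slide open the display lid above that slab, take the slab out, and press it down into the empty foam cutout of the gift box until it is fully home, level and flush with the foam along its whole length. Leave both display lids fully closed, and do not disturb the other slab or the tongs.

Things in the scene. Friction and masses are not known exactly. Their poses are not given: they have to be found in the camera images.
- slab_red: Chocolate slab in gold foil with a deep red paper sleeve, a rigid box 130 (its x) x 50 (its y) x 22 mm high, about 150 g. Origin at the centre of its underside, z up. It lies flat, its length roughly across the display (along the display's x), on the floor of the left or the right half of the display, under a closed lid.
- slab_teal: The same slab with a blue-green sleeve, in the other half of the display; it stays there. Origin at the centre of its underside.
- display: Low dark wooden counter case, fixed, 245 (x) x 380 (y) x 65 mm high. Origin under its centre, x away from the robot, y to the left, z up. Inner floor 20 mm above the worktop. A divider at y = 0 parts a left half (y > 0) from a right half (y < 0). The slabs lie about 118 mm left and right of it, nearer the robot than a 16 mm high rail with star sweets behind it. Two clear lids on top.
- lid_left (a joint): Clear lid over the left half, upper track, top 63.5 mm above the worktop: 0 closed, up to 0.135 m as it slides right (display -y) over the other lid; then about 125 mm of the half lies free, from its end wall inwards. Stays where it is left; 2 N move it.
- lid_right (a joint): Clear lid over the right half, lower track, top 57 mm above the worktop: 0 closed, up to 0.135 m as it slides left (display +y) under the other lid; then about 125 mm of the half lies free, from its end wall inwards. Stays where it is left; 2 N move it.
- lid_left_pull (a point): Centre of the top of the left lid's pull, a light wooden bar 80 (display x) x 10 mm (display y) standing on the lid by its outer (left) end; top 85.5 mm above the worktop, 22 mm above the left lid. It can be pinched from above or pushed sideways.
- lid_right_pull (a point): The same for the right lid, by its outer (right) end; top 85.5 mm above the worktop, 28 mm above its own lid and 22 mm above the left lid, which lies close beside it when the right lid is open.
- gift_box: Dark brown gift box, fixed, 176 (x) x 250 (y) mm, walls 49 mm high, its lid folded open flat on the far side. Origin under the centre of the box, z up. Filled with beige foam, top 46 mm above the worktop: the left cutout is empty, a cream-sleeved slab sits in the middle one, a small wooden hammer lies on the right, its head up to 55 mm above the worktop.
- cutout (a point): Centre of the empty cutout's floor, 25 mm above the worktop, 21 mm below the foam's top; x lengthwise, y across, z up. Springy lips all round: 3 mm a side wider than the slab at the top, narrowing over 12 mm to 2 mm a side too tight. A slab laid in is caught about 8 mm deep; pressing it home takes 8 to 20 N and tilts it if done at one end only. Home, its top is 1 mm proud.
- tongs: Steel serving tongs, 336 x 66 x 38 mm, lying on the worktop between the robot and the display; a bystander.

How it is judged:
On the way, in this order (a step that is already met when the one before it is completed fails the run):
1. the display lid above the red-sleeved slab is slid open (((y of slab_red in the frame of display above 0 m and value of joint lid_left above 0.11 m) or (y of slab_red in the frame of display below 0 m and value of joint lid_right above 0.11 m))), for 0.2 s.
2. the red-sleeved slab is pressed fully home in the empty foam cutout, level (z of slab_red in the frame of cutout between -0.003 and 0.003 m and horizontal distance between slab_red and cutout below 0.006 m and angle between the z axis of slab_red and the z axis of cutout, either way round below 0.035 rad and angle between the x axis of slab_red and the x axis of cutout, either way round below 0.06 rad and angle between slab_red's own z axis and vertical below 0.1 rad), for 0.3 s.
At the end, for the whole second after the job is handed in: The red-sleeved slab rests fully home in the empty cutout (underside within 3 mm of the cutout's floor, level within 2 degrees, centred within 6 mm, lined up within 3.5 degrees), and both display lids are closed to within 12 mm (all of step 2 and value of joint each of lid_left, lid_right below 0.012 m and linear speed of slab_red below 0.02 m/s); the robot touches nothing.
It fails at once if the blue-green slab is moved more than 30 mm (distance of slab_teal from where it was at the start of the episode above 0.03 m).
It fails at once if the tongs are moved more than 30 mm (distance of tongs from where it was at the start of the episode above 0.03 m).
It also fails if it takes over 64 s, if anything falls off the work surface, if the arm or the gripper's body presses on something with over 40 N, if the wrist force passes 120 N, or if a joint passes its speed limit or range.

## Working session

There is one attempt and no reset: what is moved stays moved. The work goes in short steps, Python scripts to look and compute and a shell command to move; the robot and the scene stay as the last step left them, time stands still between calls to the robot, and variables do not carry over. Pictures are saved under pics/ and viewed, and the job is handed in when it is done.

```bash
ls; mkdir -p pics; python3 - <<'E'
from plant import *
import cv2
print(read_state(), grip_point_offset)
for n in ["scene","side","wrist"]:
    c=read_camera(n); cv2.imwrite(f"pics/{n}0.png",c["img"][:,:,::-1]); print(n,c["K"].tolist(),c["T"].round(4).tolist())
E
```

```text
pics
{'t': 0.0, 'q': array([ 1.08164065e+00,  1.31122416e-01,  1.48924450e+00, -1.41702104e-05,
        1.52300295e+00, -8.54418128e-02]), 'dq': array([-5.49327496e-04, -6.92489327e-04,  3.40442968e-04,  5.25180802e-04,
        6.13171540e-05,  3.85686505e-04]), 'joint_torque': array([-5.01605064e-04, -5.59853446e+01, -4.91754091e+01,  7.66147440e-02,
        3.59088834e-02, -2.20625429e-04]), 'tool_pos': array([0.23560104, 0.55156415, 0.4037294 ]), 'orientation': array([-6.29754931e-01, -3.07732469e+00,  2.68309902e-03]), 'force': array([-0.55725412, -0.16677271, -0.72128566]), 'wrist_torque': array([ 0.00988721, -0.02718145,  0.00447806]), 'opening': 0.09294905843116685} 0.1673
scene [[427.9688133206145, 0.0, 275.8038834371234], [0.0, 427.9688133206145, 208.13048826456446], [0.0, 0.0, 1.0]] [[0.6206, -0.4188, 0.6629, -0.3287], [-0.7837, -0.3582, 0.5074, -0.5861], [0.0249, -0.8344, -0.5506, 0.7413], [0.0, 0.0, 0.0, 1.0]]
side [[401.1733807429044, 0.0, 277.3894980063915], [0.0, 401.1733807429044, 205.4444912365784], [0.0, 0.0, 1.0]] [[0.5845, -0.7099, 0.3929, 0.0444], [-0.8113, -0.5038, 0.2968, -0.3113], [-0.0128, -0.4922, -0.8704, 1.0264], [0.0, 0.0, 0.0, 1.0]]
wrist [[307.0144443715171, 0.0, 271.6981839748741], [0.0, 307.0144443715171, 218.13146961008968], [0.0, 0.0, 1.0]] [[0.3929, 0.8931, 0.2189, 0.1752], [0.9196, -0.3812, -0.0952, 0.578], [-0.0016, 0.2387, -0.9711, 0.3837], [0.0, 0.0, 0.0, 1.0]]
```

View pics/scene0.png

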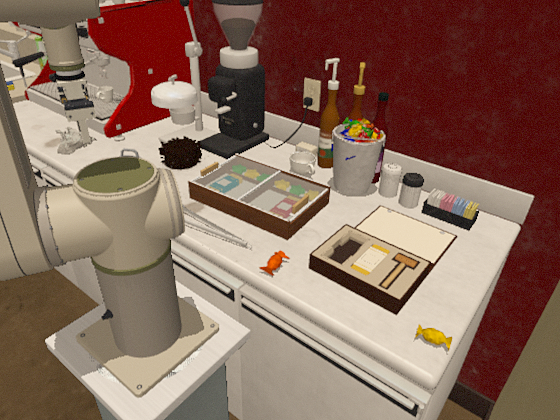

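View pics/side0.png

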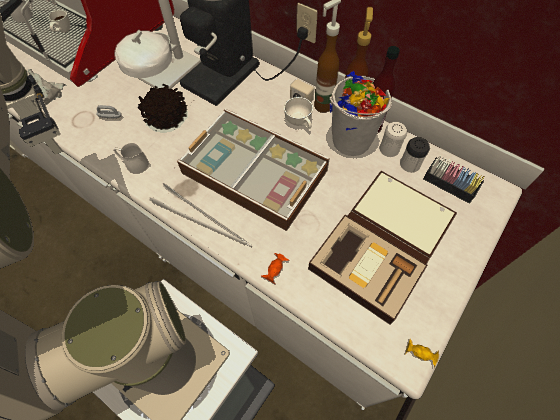

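View pics/wrist0.png

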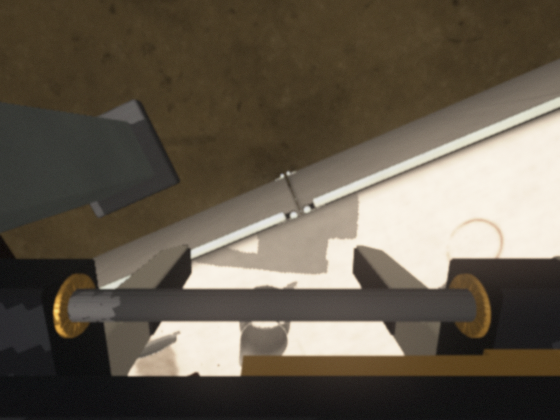

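The side view shows the display, with red in the right half (~280,192), the right pull at about (298,193), and the empty cutout at about (345,252). I'll magnify these.

```bash
python3 - <<'E'
import cv2
im=cv2.imread("pics/side0.png")
cv2.imwrite("pics/s_disp.png",cv2.resize(im[100:235,165:335],None,fx=4.4,fy=4.4,interpolation=cv2.INTER_CUBIC))
cv2.imwrite("pics/s_box.png",cv2.resize(im[205:330,300:435],None,fx=4.5,fy=4.5,interpolation=cv2.INTER_CUBIC))
E
```

```text
(no output)
```

View pics/s_disp.png

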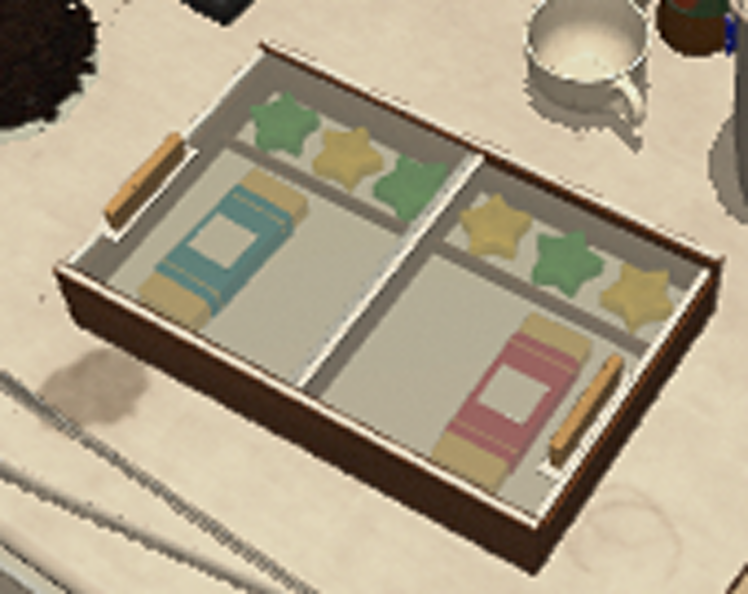

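View pics/s_box.png

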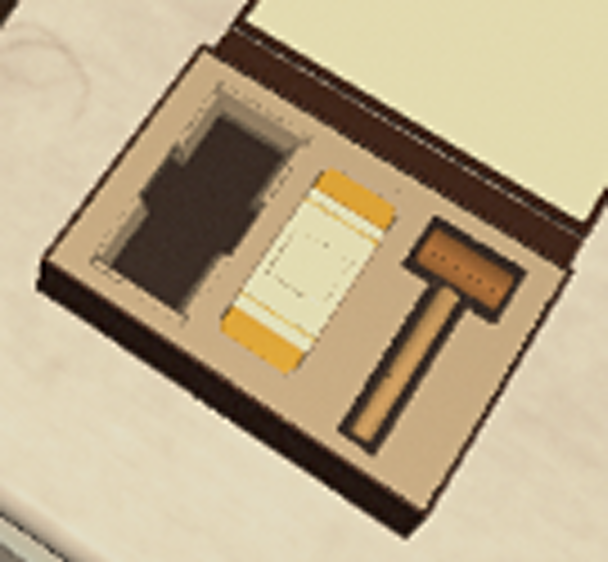

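```bash
cat > h.py <<'E'
import numpy as np
from plant import *
def cast(c,uv,z):
    K,T=c["K"],c["T"]
    d=T[:3,:3]@np.linalg.solve(K,[uv[0],uv[1],1]); o=T[:3,3]
    return (o+d*(z-o[2])/d[2])
def proj(c,p):
    T=np.linalg.inv(c["T"]); q=T[:3,:3]@p+T[:3,3]; q=c["K"]@q; return q[:2]/q[2]
E
python3 - <<'E'
from h import *
import cv2
c=read_camera("side")
f=lambda p,s,o:((p[0]+.5)/s-.5+o[0],(p[1]+.5)/s-.5+o[1])
D=[(264,45),(722,262),(537,522),(60,267)]
P=np.array([cast(c,f(p,4.4,(165,100)),.065) for p in D])
def rep(n,P):
    print(n,P[:,:2].round(4).tolist(),"ctr",P.mean(0)[:2].round(4))
    for i in range(4):
        d=P[(i+1)%4]-P[i]; print(np.hypot(*d[:2]).round(4),np.degrees(np.arctan2(d[1],d[0])).round(2))
rep("disp",P)
rep("box",np.array([cast(c,f(p,4.5,(300,205)),.049) for p in [(205,47),(570,268),(425,512),(42,262)]]))
for nm,p,q in [("Rpull",(618,360),(555,460)),("Lpull",(177,137),(110,222))]:
    print(nm,cast(c,f(p,4.4,(165,100)),.0855).round(4),cast(c,f(q,4.4,(165,100)),.0855).round(4))
rep("red top",np.array([cast(c,f(p,4.4,(165,100)),.042) for p in [(530,315),(590,345),(500,486),(435,452)]]))
rep("cut top",np.array([cast(c,f(p,4.5,(300,205)),.046) for p in [(218,85),(310,140),(186,322),(95,262)]]))
E
```

```text
disp [[0.6651, 0.3586], [0.6925, -0.0151], [0.4606, -0.0272], [0.4332, 0.3447]] ctr [0.5629 0.1653]
0.3747 -85.81
0.2322 -177.03
0.3729 94.21
0.2324 3.42
box [[0.569, -0.1481], [0.5665, -0.3918], [0.3948, -0.3895], [0.3945, -0.1443]] ctr [ 0.4812 -0.2684]
0.2437 -90.59
0.1717 179.2
0.2451 90.07
0.1746 -1.25
Rpull [ 0.5761 -0.0084  0.0855] [ 0.4932 -0.0175  0.0855]
Lpull [0.5526 0.3398 0.0855] [0.4715 0.3286 0.0855]
red top [[0.5964, 0.0739], [0.5998, 0.0274], [0.4781, 0.0137], [0.4741, 0.0624]] ctr [0.5371 0.0444]
0.0467 -85.85
0.1225 -173.59
0.0489 94.63
0.1228 5.37
cut top [[0.5527, -0.1675], [0.5527, -0.2311], [0.4127, -0.2301], [0.4132, -0.1686]] ctr [ 0.4828 -0.1993]
0.0635 -89.95
0.14 179.6
0.0614 89.5
0.1394 0.46
```

```bash
cat >> h.py <<'E'
from scipy.spatial.transform import Rotation as Rn
def go(x,y,ztip,yaw):
    """needed shift (cm, tool axes now) & turn about tool axes (deg) to put fingertip z at ztip, tool x at yaw deg, pointing down"""
    s=read_state(); R=Rn.from_rotvec(s["orientation"]).as_matrix()
    d=np.array([x,y,ztip+.186])-s["tool_pos"]
    a=np.radians(yaw); X=np.array([np.cos(a),np.sin(a),0]); Z=np.array([0,0,-1.]); Y=np.cross(Z,X)
    W=np.column_stack([X,Y,Z])
    t=np.degrees(Rn.from_matrix(R.T@W).as_rotvec())
    print("t %.2f"%s["t"],"pos",s["tool_pos"].round(4),"yaw %.2f"%np.degrees(np.arctan2(R[1,0],R[0,0])),"zdir",R[:,2].round(4))
    print("shift now-axes cm",(100*R.T@d).round(2),"shift after-turn cm",(100*W.T@d).round(2),"turn deg",t.round(2))
    print("force",s["force"].round(2),"open",round(s["opening"],4),"q",s["q"].round(2))
E
python3 -c "
from h import *
go(.53,-.013,.20,184)"
```

```text
t 0.20 pos [0.2357 0.5516 0.4041] yaw 156.87 zdir [-6.e-04 -1.e-03 -1.e+00]
shift now-axes cm [-49.25 -40.36   1.85] shift after-turn cm [-25.42 -58.38   1.81] turn deg [-6.000e-02 -2.000e-02 -2.713e+01]
force [ 1.09 -0.13 -0.01] open 0.093 q [ 1.08  0.13  1.49  0.    1.52 -0.09]
```

```bash
python3 -m creep '[[[0,0,0],[0,0,-6.78]],[[0,0,0],[0,0,-6.78]],[[0,0,0],[0,0,-6.78]],[[0,0,0],[0,0,-6.78]],[[-1.3,-2.9,0],[0,0,0]],[[-1.3,-2.9,0],[0,0,0]],[[-1.3,-2.9,0],[0,0,0]],[[-1.3,-2.9,0],[0,0,0]],[[-1.3,-2.9,0],[0,0,0]],[[-1.3,-2.9,0],[0,0,0]],[[-1.3,-2.9,0],[0,0,0]],[[-1.3,-2.9,0],[0,0,0]]]' 100
python3 -m creep '[[[-1.3,-2.9,0],[0,0,0]],[[-1.3,-2.9,0],[0,0,0]],[[-1.3,-2.9,0],[0,0,0]],[[-1.3,-2.9,0],[0,0,0]],[[-1.3,-2.9,0],[0,0,0]],[[-1.3,-2.9,0],[0,0,0]],[[-1.3,-2.9,0],[0,0,0]],[[-1.3,-2.9,0],[0,0,0]]]'
python3 -c "
from h import *
import cv2
go(.53,-.013,.20,184)
c=read_camera('wrist');cv2.imwrite('pics/w1.png',c['img'][:,:,::-1])"
```

```text
t: 1.2
tool_pos: [0.3559, 0.3261, 0.4046]
orientation: [-0.11, 3.14, 0.0]
force: [1.3, 0.3, -0.4]
opening: 0.0932
t: 1.87
tool_pos: [0.4759, 0.1018, 0.4047]
orientation: [-0.109, 3.14, 0.0]
force: [0.6, 0.2, 0.6]
opening: 0.093
t 1.87 pos [0.4759 0.1018 0.4047] yaw -176.02 zdir [ 2.e-04  1.e-04 -1.e+00]
shift now-axes cm [ -4.6  -11.83   1.87] shift after-turn cm [ -4.6  -11.83   1.87] turn deg [ 0.    0.01 -0.02]
force [0.63 0.22 0.59] open 0.093 q [ 0.11 -0.18  1.79  0.    1.53 -1.53]
```

View pics/w1.png

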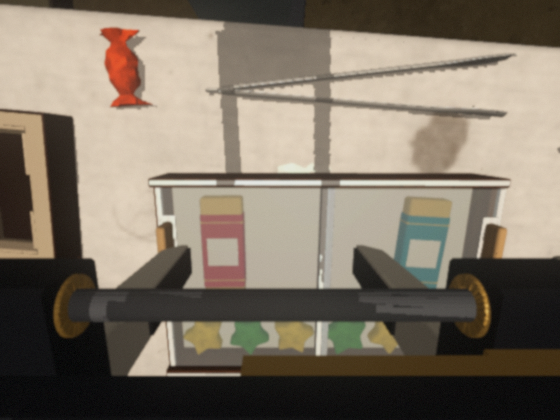

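The wrist image shows the red slab's near end (~201–243, 197), the right pull near (165,240) and the display's front corners at (151,182) and (507,182). I'll check it against the side-camera numbers.

```bash
python3 - <<'E'
from h import *
import cv2
c=read_camera('wrist')
for n,p,z in [("frontR",(151,183),.065),("frontL",(507,183),.065),("redNR",(200.5,197),.042),("redNL",(243.5,197),.042),("redfarR",(203.5,287),.042),("redfarL",(245,287),.042),("Rpull near-right",(158,226),.0855),("Rpull nearleft",(170,226),.0855),("Lpull nl",(481,226),.0855),("cut near",(0,0),.046)]:
    print(n,cast(c,p,z).round(4))
im=c['img'][:,:,::-1]
cv2.imwrite('pics/w1z.png',cv2.resize(im[165:300,130:270],None,fx=4.3,fy=4.3,interpolation=cv2.INTER_CUBIC))
E
```

```text
frontR [ 0.4619 -0.0299  0.065 ]
frontL [0.4369 0.3399 0.065 ]
redNR [0.4776 0.0167 0.042 ]
redNL [0.4743 0.0652 0.042 ]
redfarR [0.5885 0.0216 0.042 ]
redfarL [0.585  0.0721 0.042 ]
Rpull near-right [ 0.502  -0.016   0.0855]
Rpull nearleft [ 0.5011 -0.0039  0.0855]
Lpull nl [0.4798 0.3089 0.0855]
cut near [ 0.2964 -0.1786  0.046 ]
```

View pics/w1z.png

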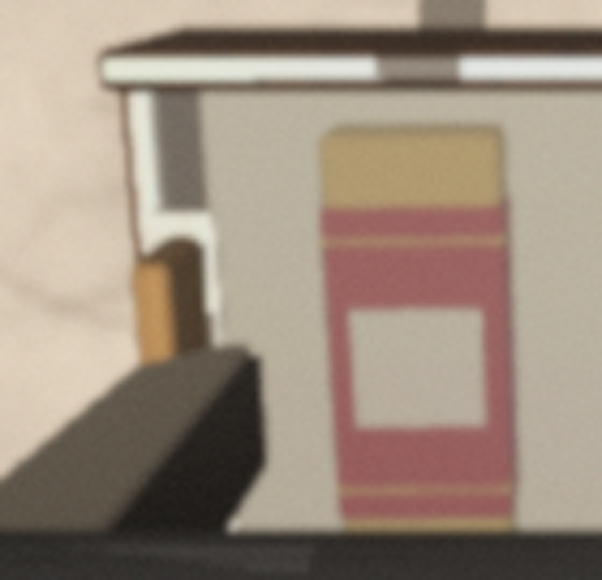

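```bash
python3 -m creep '[[[-1.1,-2.3,0],[0,0,0]],[[-1.1,-2.3,0],[0,0,0]],[[-1.1,-2.3,0],[0,0,0]],[[-1.1,-2.3,0],[0,0,0]],[[-0.9,-2.3,0],[0,0,0]],[[0,0,2.5],[0,0,0]],[[0,0,2.5],[0,0,0]],[[0,0,2.5],[0,0,0]],[[0,0,0],[0,0,0]]]' 50
python3 -c "
from h import *
import cv2
go(.537,-.010,.068,184)
for n in ['side','wrist']:
  c=read_camera(n);cv2.imwrite('pics/%s2.png'%n,c['img'][:,:,::-1])
im=cv2.imread('pics/side2.png'); cv2.imwrite('pics/side2z.png',cv2.resize(im[60:260,150:370],None,fx=3,fy=3,interpolation=cv2.INTER_CUBIC))"
```

```text
t: 2.72
tool_pos: [0.5342, -0.007, 0.3239]
orientation: [0.109, -3.131, -0.003]
force: [-1.5, -0.1, -0.8]
opening: 0.0469
t 2.72 pos [ 0.5342 -0.007   0.3239] yaw -176.02 zdir [-0.0091  0.0013 -1.    ]
shift now-axes cm [-0.32 -0.33  6.99] shift after-turn cm [-0.26 -0.32  6.99] turn deg [ 0.11 -0.51 -0.02]
force [-1.45 -0.07 -0.81] open 0.0469 q [-0.11  0.01  1.76  0.    1.38 -1.75]
```

View pics/side2z.png

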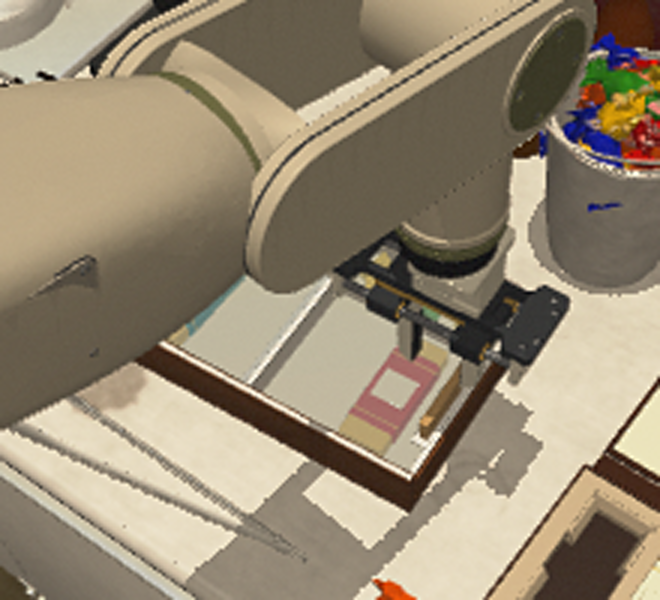

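View pics/wrist2.png

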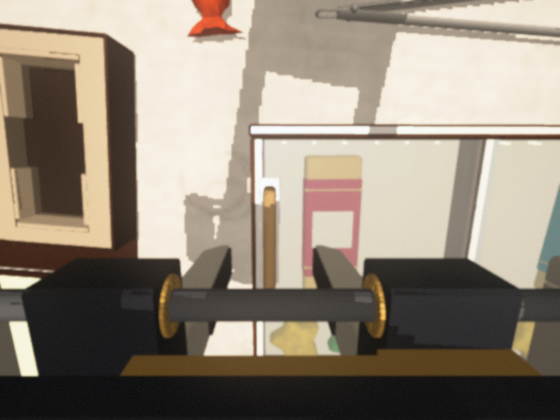

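The pull sits centred between the fingers (269 vs 274 px). I'll descend and pinch it.

```bash
python3 -m creep '[[[-0.3,-0.3,0],[0,0,0]],[[0,0,1.75],[0,0,0]],[[0,0,1.75],[0,0,0]],[[0,0,1.75],[0,0,0]],[[0,0,1.65],[0,0,0]],[[0,0,0],[0,0,0]]]'
python3 -c "
from h import *
go(.537,-.010,.068,184)"
python3 -m creep '[[[0,0,0],[0,0,0]],[[0,0,0],[0,0,0]],[[0,0,0],[0,0,0]],[[0,0,0],[0,0,0]],[[0,0,0],[0,0,0]]]' 0 15
```

```text
t: 3.32
tool_pos: [0.5392, -0.0103, 0.2595]
orientation: [0.109, -3.138, -0.0]
force: [0.3, 0.0, -1.2]
opening: 0.0462
t 3.32 pos [ 0.5392 -0.0103  0.2595] yaw -176.00 zdir [-2.e-03  2.e-04 -1.e+00]
shift now-axes cm [0.21 0.05 0.55] shift after-turn cm [0.22 0.05 0.55] turn deg [ 0.02 -0.11 -0.  ]
force [ 0.27  0.03 -1.16] open 0.0462 q [-0.11  0.09  1.81  0.    1.25 -1.75]
t: 3.73
tool_pos: [0.54, -0.0105, 0.262]
orientation: [-0.109, 3.138, -0.0]
force: [0.4, -0.4, 0.1]
opening: 0.0179
```

```bash
python3 -m creep '[[[0,0,0.3],[0,0,0]],[[0,0,0.3],[0,0,0]],[[0,0,0],[0,0,0]],[[0,0,0],[0,0,0]],[[0,0,0],[0,0,0]]]' 0 15
python3 -c "
from h import *
go(.537,-.010,.068,184)"
```

```text
t: 4.15
tool_pos: [0.5405, -0.0103, 0.2568]
orientation: [-0.109, 3.136, 0.0]
force: [-1.0, 2.3, 12.4]
opening: 0.0099
t 4.15 pos [ 0.5405 -0.0103  0.2568] yaw -176.01 zdir [ 3.5e-03  3.0e-04 -1.0e+00]
shift now-axes cm [0.35 0.05 0.28] shift after-turn cm [0.35 0.05 0.28] turn deg [ 0.    0.2  -0.01]
force [-0.98  2.34 12.38] open 0.0099 q [-0.11  0.09  1.81  0.    1.24 -1.75]
```

```bash
python3 -m creep '[[[0,0,-0.2],[0,0,0]],[[0,1.3,0],[0,0,0]],[[0,1.3,0],[0,0,0]],[[0,1.3,0],[0,0,0]],[[0,1.3,0],[0,0,0]],[[0,1.3,0],[0,0,0]],[[0,1.3,0],[0,0,0]],[[0,1.3,0],[0,0,0]],[[0,1.3,0],[0,0,0]],[[0,1.3,0],[0,0,0]],[[0,1.3,0],[0,0,0]],[[0,0,0],[0,0,0]]]'
python3 -c "
from h import *
go(.537,-.010,.068,184)"
```

```text
t: 5.15
tool_pos: [0.5314, 0.121, 0.2569]
orientation: [-0.111, 3.136, 0.002]
force: [8.3, 1.3, -5.1]
opening: 0.01
t 5.15 pos [0.5314 0.121  0.2569] yaw -175.96 zdir [ 0.0039  0.0012 -1.    ]
shift now-axes cm [  0.36 -13.1    0.28] shift after-turn cm [  0.35 -13.1    0.29] turn deg [0.05 0.23 0.04]
force [ 8.34  1.3  -5.14] open 0.01 q [ 0.13  0.1   1.8   0.    1.24 -1.51]
```

```bash
python3 -m creep '[[[0,0,0],[0,0,0]],[[0,0,0],[0,0,0]],[[0,0,0],[0,0,0]],[[0,0,-2],[0,0,0]],[[0,0,-2.5],[0,0,0]],[[0,-2,-2.5],[0,0,0]],[[0,-2.6,-2.5],[0,0,0]],[[0,-2.6,-1],[0,0,0]],[[0,0,0],[0,0,0]],[[0,0,0],[0,0,0]]]' 72
python3 -c "
from h import *
import cv2
go(.537,.045,.10,185.5)
for n in ['side','wrist']:
  c=read_camera(n);cv2.imwrite('pics/%s3.png'%n,c['img'][:,:,::-1])
im=cv2.imread('pics/side3.png'); cv2.imwrite('pics/side3z.png',cv2.resize(im[60:260,150:370],None,fx=3,fy=3,interpolation=cv2.INTER_CUBIC))"
```

```text
t: 5.98
tool_pos: [0.5357, 0.046, 0.3626]
orientation: [-0.105, 3.138, -0.0]
force: [0.2, -0.2, -0.7]
opening: 0.0664
t 5.98 pos [0.5357 0.046  0.3626] yaw -176.19 zdir [ 0.0015 -0.     -1.    ]
shift now-axes cm [-0.11 -0.11  7.66] shift after-turn cm [-0.12 -0.11  7.66] turn deg [-0.01  0.09 -1.69]
force [ 0.22 -0.18 -0.74] open 0.0664 q [-0.01 -0.02  1.72  0.    1.44 -1.65]
```

View pics/side3z.png

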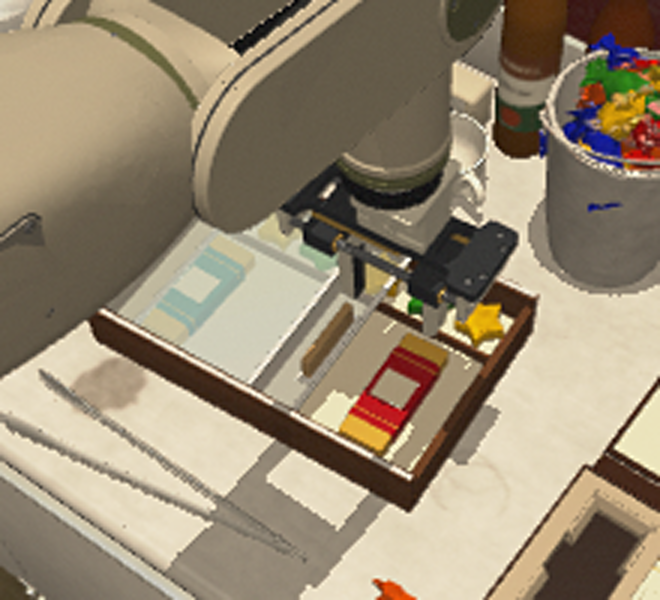

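View pics/wrist3.png

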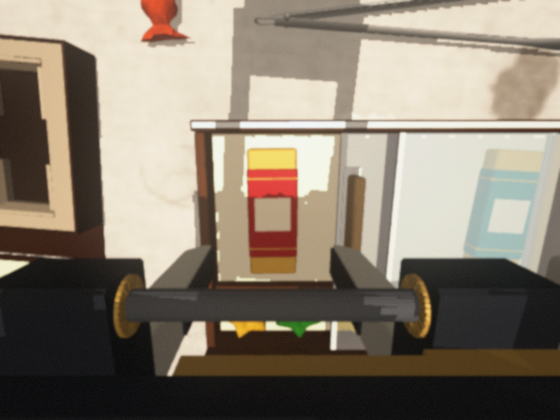

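Lid open; the whole red slab is visible in the wrist view (247–298, 149–272).

```bash
python3 - <<'E'
from h import *
import cv2
for n in ['wrist','side']:
    c=read_camera(n); hsv=cv2.cvtColor(c['img'],cv2.COLOR_RGB2HSV)
    H,S,V=cv2.split(hsv)
    m=((S>170)&((H<30)|(H>170))&(V>70)).astype('uint8')
    r=np.zeros_like(m)
    if n=='wrist': r[140:274,225:315]=1
    else: r[165:215,255:305]=1
    m=cv2.morphologyEx(m*r,cv2.MORPH_OPEN,np.ones((3,3)))
    m=cv2.morphologyEx(m,cv2.MORPH_CLOSE,np.ones((9,9)))
    ct=max(cv2.findContours(m,0,1)[0],key=cv2.contourArea)
    P=np.array([cast(c,p[0],.042)[:2] for p in ct],np.float32)
    rc=cv2.minAreaRect(P*1000); print(n,cv2.boundingRect(ct),rc)
    print(cv2.boxPoints(rc).round(1).tolist())
    b=c['img'][:,:,::-1].copy(); cv2.drawContours(b,[ct],-1,(255,0,0),1)
    cv2.imwrite(f'pics/m_{n}.png',cv2.resize(b[130:290,200:340] if n=='wrist' else b[150:230,240:320],None,fx=4,fy=4,interpolation=0))
go(.537,.045,.10,185.5)
E
```

```text
wrist (248, 170, 48, 103) ((547.5032348632812, 48.91049575805664), (105.87297821044922, 46.36172866821289), 3.9819247722625732)
[[493.1000061035156, 68.4000015258789], [496.29998779296875, 22.100000381469727], [601.9000244140625, 29.5], [598.7000122070312, 75.69999694824219]]
side (264, 172, 35, 39) ((535.1533203125, 44.445552825927734), (130.84547424316406, 52.05352020263672), 4.665351390838623)
[[467.79998779296875, 65.0999984741211], [472.1000061035156, 13.199999809265137], [602.5, 23.799999237060547], [598.2000122070312, 75.69999694824219]]
t 6.18 pos [0.535  0.048  0.3605] yaw -175.98 zdir [-2.2e-03  3.0e-04 -1.0e+00]
shift now-axes cm [-0.19 -0.32  7.44] shift after-turn cm [-0.17 -0.32  7.45] turn deg [ 0.03 -0.13 -1.48]
force [ 0.17 -1.17  0.34] open 0.0669 q [-0.01 -0.01  1.72  0.    1.44 -1.65]
```

View pics/m_wrist.png

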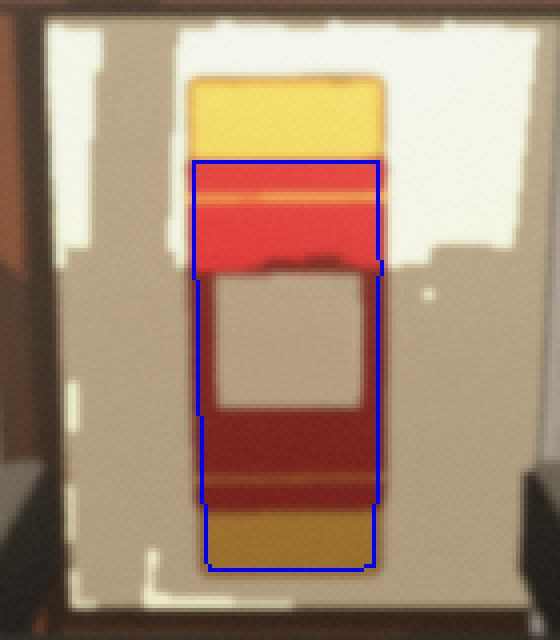

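```bash
python3 -m creep '[[[-0.2,-0.2,1],[0,0,-0.4]],[[0,0,2],[0,0,0]],[[0,0,2.5],[0,0,0]],[[0,0,2.5],[0,0,0]],[[0,0,2],[0,0,0]],[[0,0,0],[0,0,0]],[[0,0,0],[0,0,0]],[[0,0,0],[0,0,0]]]'
python3 -c "
from h import *
import cv2
go(.537,.046,.031,184.4)
for n in ['wrist']:
  c=read_camera(n);cv2.imwrite('pics/%s4.png'%n,c['img'][:,:,::-1])"
```

```text
t: 6.85
tool_pos: [0.5379, 0.0458, 0.2624]
orientation: [-0.121, 3.139, -0.0]
force: [1.1, -0.5, 1.1]
opening: 0.0671
t 6.85 pos [0.5379 0.0458 0.2624] yaw -175.58 zdir [ 4.e-04  0.e+00 -1.e+00]
shift now-axes cm [0.09 0.03 4.54] shift after-turn cm [0.09 0.03 4.54] turn deg [-0.    0.03  0.02]
force [ 1.1  -0.51  1.13] open 0.0671 q [-0.01  0.08  1.81  0.    1.25 -1.66]
```

View pics/wrist4.png

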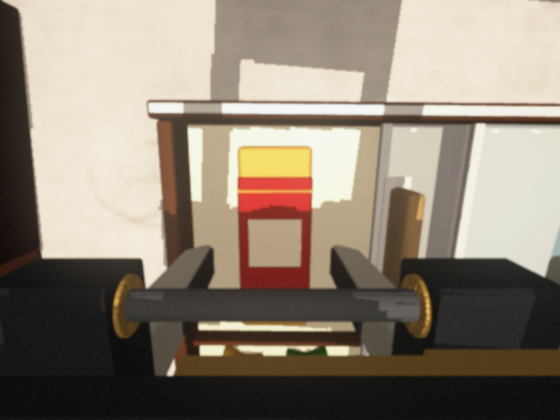

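Slab centred between fingers (238–312 px vs jaw middle ~273). Descending and gripping.

```bash
python3 -c "
from h import *
c=read_camera('wrist')
for p in [(238,147),(312,147)]: print(cast(c,p,.042).round(4))"
python3 -m creep '[[[0,0,1.2],[0,0,0]],[[0,0,1.2],[0,0,0]],[[0,0,1.2],[0,0,0]],[[0,0,0.9],[0,0,0]],[[0,0,0],[0,0,0]],[[0,0,0],[0,0,0]]]'
python3 -c "
from h import *
go(.537,.046,.031,184.4)"
```

```text
[0.4776 0.0202 0.042 ]
[0.474  0.0672 0.042 ]
t: 7.45
tool_pos: [0.537, 0.0455, 0.2153]
orientation: [0.12, -3.137, -0.0]
force: [-0.7, -0.9, 0.5]
opening: 0.0663
t 7.45 pos [0.537  0.0455 0.2153] yaw -175.62 zdir [-0.0027  0.     -1.    ]
shift now-axes cm [-0.01  0.05 -0.17] shift after-turn cm [-0.01  0.05 -0.17] turn deg [ 0.01 -0.15 -0.02]
force [-0.71 -0.88  0.52] open 0.0663 q [-0.01  0.15  1.83  0.    1.16 -1.66]
```

```bash
python3 -m creep '[[[0,0,0],[0,0,0]],[[0,0,0],[0,0,0]],[[0,0,0],[0,0,0]],[[0,0,0],[0,0,0]],[[0,0,0],[0,0,0]],[[0,0,-1],[0,0,0]],[[0,0,-2],[0,0,0]],[[0,0,-2.5],[0,0,0]],[[0,0,-2.5],[0,0,0]],[[0,0,-2.5],[0,0,0]],[[0,0,-1],[0,0,0]],[[0,0,0],[0,0,0]]]' 0 30
python3 -c "
from h import *
import cv2
go(.482,-.199,.10,180)
for n in ['side','wrist']:
  c=read_camera(n);cv2.imwrite('pics/%s5.png'%n,c['img'][:,:,::-1])
im=cv2.imread('pics/side5.png'); cv2.imwrite('pics/side5z.png',cv2.resize(im[60:260,150:370],None,fx=3,fy=3,interpolation=cv2.INTER_CUBIC))"
```

```text
t: 8.45
tool_pos: [0.5387, 0.0455, 0.3355]
orientation: [-0.12, 3.133, -0.001]
force: [0.9, 0.3, -1.6]
opening: 0.0498
t 8.45 pos [0.5387 0.0455 0.3355] yaw -175.61 zdir [ 6.e-03 -2.e-04 -1.e+00]
shift now-axes cm [  7.55 -23.94   4.92] shift after-turn cm [  5.67 -24.45   4.95] turn deg [-0.02  0.35  4.39]
force [ 0.89  0.3  -1.55] open 0.0498 q [-0.01  0.01  1.74 -0.    1.38 -1.66]
```

View pics/side5z.png

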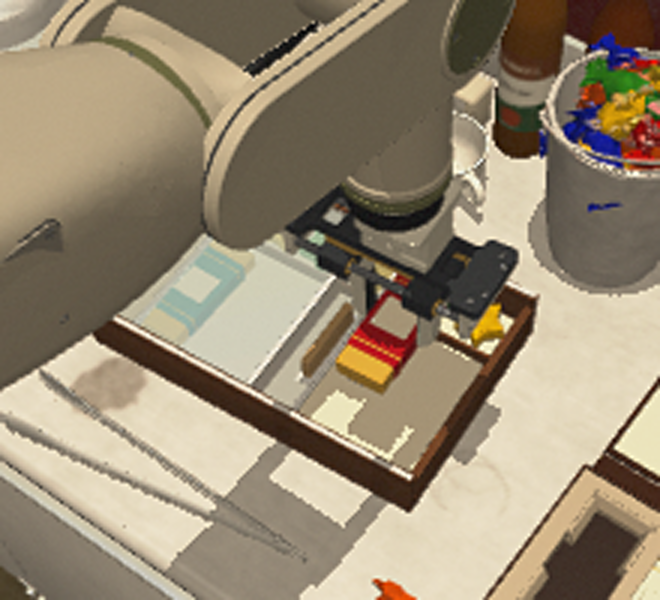

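View pics/wrist5.png

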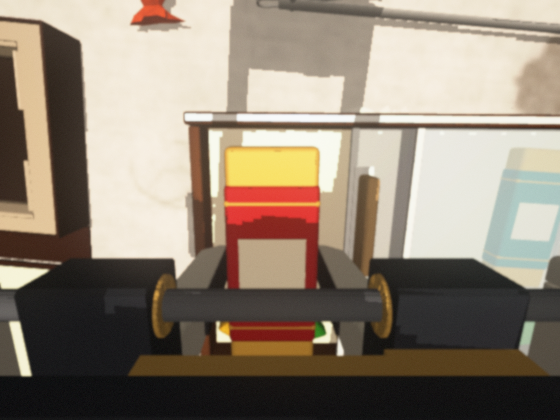

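```bash
python3 - <<'E'
from h import *
c=read_camera('wrist'); s=read_state(); zt=s['tool_pos'][2]-.186+.0125
print(zt)
near=[cast(c,p,zt) for p in [(225,148),(319,148)]]; far=[cast(c,p,zt) for p in [(231,355),(313.5,355)]]
print(np.round(near,4),np.round(far,4),np.linalg.norm(near[1]-near[0]),np.linalg.norm(far[1]-far[0]),np.linalg.norm(np.mean(far,0)-np.mean(near,0)))
print('ctr',np.mean(near+far,0),s['tool_pos'])
import cv2
im=c['img'][:,:,::-1]
cv2.imwrite('pics/w5z.png',cv2.resize(im[135:370,205:340],None,fx=2.5,fy=2.5,interpolation=cv2.INTER_CUBIC))
E
```

```text
0.15661265529321128
[[0.4762 0.0186 0.1566]
 [0.4727 0.0645 0.1566]] [[0.5934 0.0268 0.1566]
 [0.5897 0.0746 0.1566]] 0.046114045994383554 0.04800191957682888 0.11743265067893295
ctr [0.53302238 0.04611941 0.15661266] [0.53707384 0.04549669 0.33011266]
```

View pics/w5z.png

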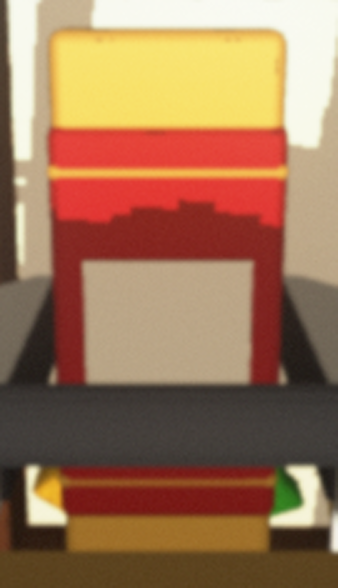

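```bash
python3 - <<'E'
from h import *
import cv2
for n,(a,b,x,y) in {'side':(150,195,255,295),'scene':(150,225,250,330)}.items():
    c=read_camera(n); cv2.imwrite(f'pics/{n}6z.png',cv2.resize(c['img'][a:b,x:y,::-1],None,fx=10 if n=='side' else 8,fy=10 if n=='side' else 8,interpolation=cv2.INTER_CUBIC))
E
```

```text
(no output)
```

View pics/side6z.png

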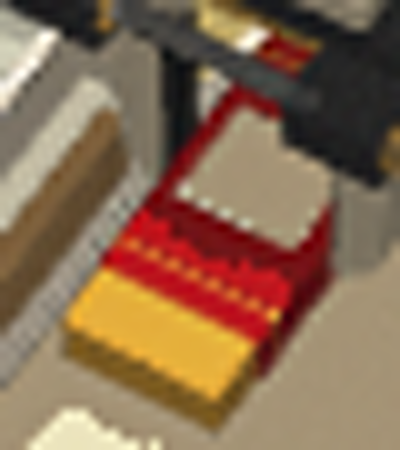

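View pics/scene6z.png

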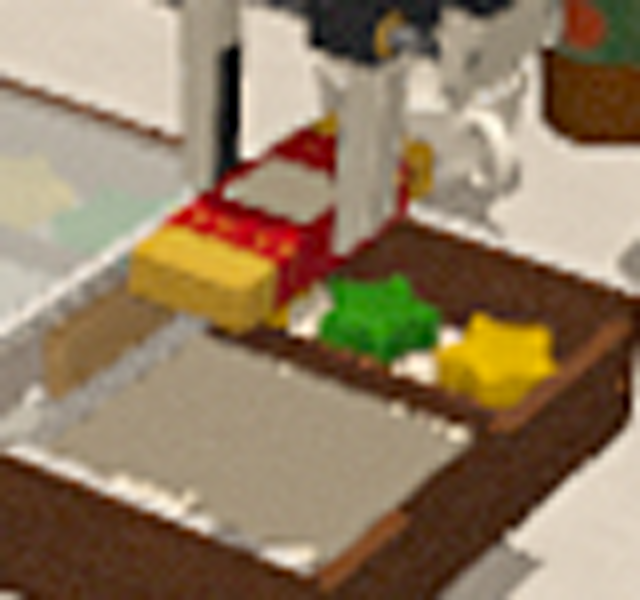

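```bash
python3 - <<'E'
from h import *
def tri(obs):
    A=np.zeros((3,3));b=np.zeros(3)
    for c,uv in obs:
        d=c['T'][:3,:3]@np.linalg.solve(c['K'],[*uv,1]); d/=np.linalg.norm(d)
        M=np.eye(3)-np.outer(d,d); A+=M; b+=M@c['T'][:3,3]
    p=np.linalg.solve(A,b)
    return p.round(4),[(proj(c,p)-uv).round(1).tolist() for c,uv in obs]
S,C,W=[read_camera(n) for n in('side','scene','wrist')]
f=lambda p,s,o:np.array([(p[0]+.5)/s-.5+o[0],(p[1]+.5)/s-.5+o[1]])
sl,sr=f((66,318),10,(255,150)),f((218,405),10,(255,150))
cl,cr=f((136,235),8,(250,150)),f((275,282),8,(250,150))
wl,wr=np.array((319,148)),np.array((225,148))
for L in [[(S,sl),(W,wl)],[(S,sl),(C,cl),(W,wl)],[(S,sr),(W,wr)],[(S,sr),(C,cr),(W,wr)]]: print(tri(L))
print(cast(S,sl,.157),cast(S,sr,.157))
go(.482,-.199,.10,180)
E
```

```text
(array([0.4724, 0.0641, 0.1522]), [[-0.4, -0.1], [-2.0, 0.9]])
(array([0.4719, 0.0628, 0.1566]), [[-0.2, -0.6], [-0.3, 0.3], [-3.2, -0.3]])
(array([0.4759, 0.0172, 0.1481]), [[-0.2, 0.0], [-0.6, 0.6]])
(array([0.4773, 0.0143, 0.1529]), [[1.1, -0.8], [-2.6, 0.6], [-8.0, 3.2]])
[0.47051398 0.0610499  0.157     ] [0.47182504 0.0136296  0.157     ]
t 8.85 pos [0.5372 0.0455 0.3303] yaw -175.62 zdir [-0.0024  0.     -1.    ]
shift now-axes cm [  7.37 -23.96   4.44] shift after-turn cm [  5.52 -24.45   4.43] turn deg [ 0.01 -0.14  4.38]
force [ 0.8  -0.78 -1.77] open 0.0499 q [-0.01  0.01  1.75 -0.    1.38 -1.66]
```

```bash
python3 -m creep '[[[0.8,-2.3,0],[0,0,4.38]],[[0.8,-2.3,0],[0,0,0]],[[0.8,-2.3,0],[0,0,0]],[[0.8,-2.3,0],[0,0,0]],[[0.8,-2.3,0],[0,0,0]],[[0,-2.3,0],[0,0,0]],[[0,-2.2,0],[0,0,0]],[[0,0,0],[0,0,0]],[[0,0,0],[0,0,0]],[[0,0,0],[0,0,0]]]'
python3 -c "
from h import *
import cv2
for n in ['side','wrist']:
  c=read_camera(n);cv2.imwrite('pics/%s7.png'%n,c['img'][:,:,::-1])
go(.480,-.199,.10,180)
im=cv2.imread('pics/side7.png'); cv2.imwrite('pics/side7z.png',cv2.resize(im[130:330,250:450],None,fx=3,fy=3,interpolation=cv2.INTER_CUBIC))"
```

```text
t: 9.68
tool_pos: [0.4993, -0.1147, 0.3312]
orientation: [-0.001, -3.141, -0.001]
force: [-0.8, 0.7, -1.5]
opening: 0.0499
t 9.78 pos [ 0.4994 -0.1142  0.3314] yaw -179.94 zdir [-5.e-04  5.e-04 -1.e+00]
shift now-axes cm [ 1.95 -8.48  4.54] shift after-turn cm [ 1.94 -8.48  4.54] turn deg [ 0.03 -0.03  0.06]
force [ 0.52 -0.13 -0.11] open 0.0495 q [-0.32 -0.06  1.82  0.    1.38 -1.9 ]
```

View pics/side7z.png

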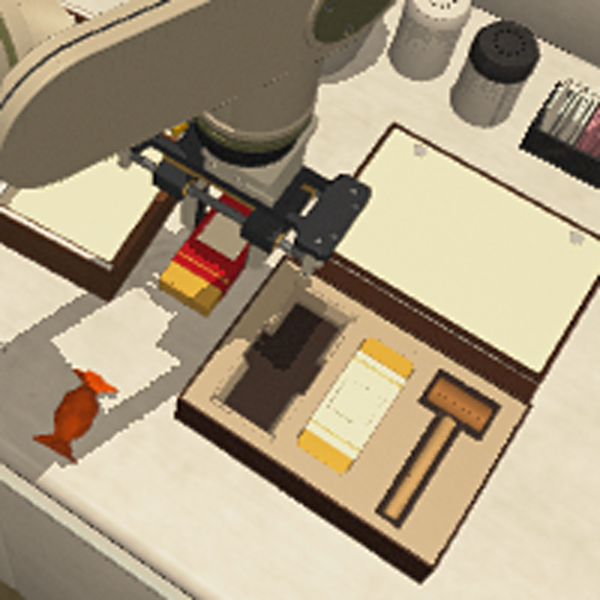

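View pics/wrist7.png

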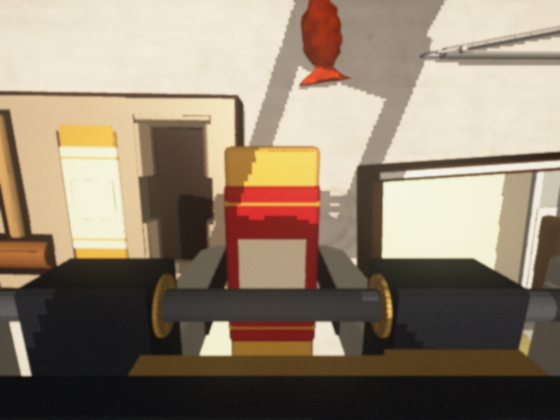

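```bash
python3 - <<'E'
import cv2
im=cv2.imread('pics/wrist7.png'); cv2.imwrite('pics/w7z.png',cv2.resize(im[85:265,50:250],None,fx=3.3,fy=3.3,interpolation=cv2.INTER_CUBIC))
im=cv2.imread('pics/side7.png'); cv2.imwrite('pics/s7z.png',cv2.resize(im[210:290,300:390],None,fx=7,fy=7,interpolation=cv2.INTER_CUBIC))
E
```

```text
(no output)
```

View pics/w7z.png

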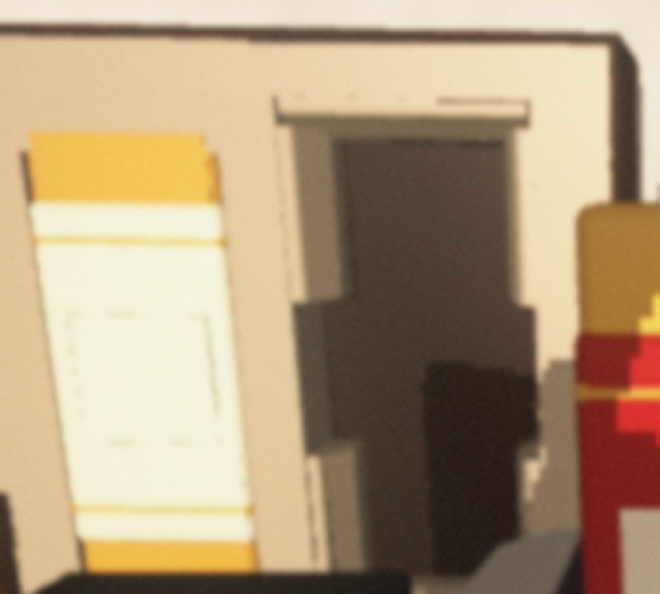

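View pics/s7z.png

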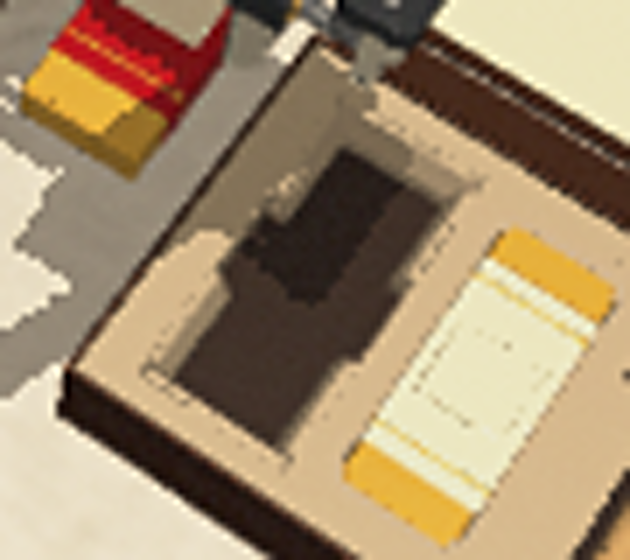

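```bash
python3 - <<'E'
from h import *
W=read_camera('wrist');S=read_camera('side')
f=lambda p,s,o:np.array([(p[0]+.5)/s-.5+o[0],(p[1]+.5)/s-.5+o[1]])
for p in [(276,97),(529,101),(319,560)]: print('wrist',cast(W,f(p,3.3,(50,85)),.046).round(4))
for p in [(142,372),(292,462),(478,187)]: print('side',cast(S,f(p,7,(300,210)),.046).round(4))
for p in [(612,38),(0,26)]: print('wr box',cast(W,f(p,3.3,(50,85)),.049).round(4))
s=read_state(); z=s['tool_pos'][2]-.186+.0125
# slab near corners
print('slab wrist',cast(W,(225,148),z).round(4),cast(W,(319,148),z).round(4))
for p in [(22,95),(132,178)]: print('slab side',cast(S,f(p,7,(300,210)),z).round(4))
go(.480,-.199,.10,180)
E
```

```text
wrist [ 0.4109 -0.2272  0.046 ]
wrist [ 0.4118 -0.1642  0.046 ]
wrist [ 0.5331 -0.2283  0.046 ]
side [ 0.4122 -0.1666  0.046 ]
side [ 0.4146 -0.23    0.046 ]
side [ 0.5503 -0.2305  0.046 ]
wr box [ 0.3975 -0.1428  0.049 ]
wr box [ 0.3949 -0.291   0.049 ]
slab wrist [ 0.4362 -0.1362  0.1581] [ 0.4362 -0.0904  0.1581]
slab side [ 0.4319 -0.0941  0.1581]
slab side [ 0.4273 -0.1423  0.1581]
t 9.88 pos [ 0.4995 -0.1142  0.3316] yaw -179.93 zdir [-2.e-04  2.e-04 -1.e+00]
shift now-axes cm [ 1.96 -8.48  4.56] shift after-turn cm [ 1.95 -8.48  4.56] turn deg [ 0.01 -0.01  0.07]
force [-0.5   0.06 -0.56] open 0.0493 q [-0.32 -0.06  1.82  0.    1.38 -1.9 ]
```

```bash
python3 -m creep '[[[0.4,-2,0],[0,0,0.7]],[[0.5,-2,0],[0,0,0]],[[0.5,-2.2,0],[0,0,0]],[[0.5,-2.1,0],[0,0,0]],[[0,0,1.8],[0,0,0]],[[0,0,2],[0,0,0]],[[0,0,2],[0,0,0]],[[0,0,1.2],[0,0,0]],[[0,0,0],[0,0,0]],[[0,0,0],[0,0,0]],[[0,0,0],[0,0,0]]]'
python3 -c "
from h import *
import cv2
for n in ['side','wrist','scene']:
  c=read_camera(n);cv2.imwrite('pics/%s8.png'%n,c['img'][:,:,::-1])
go(.4805,-.197,.075,179.3)
im=cv2.imread('pics/side8.png'); cv2.imwrite('pics/side8z.png',cv2.resize(im[190:310,290:400],None,fx=5,fy=5,interpolation=cv2.INTER_CUBIC))
im=cv2.imread('pics/scene8.png'); cv2.imwrite('pics/scene8z.png',cv2.resize(im[200:310,300:440],None,fx=5,fy=5,interpolation=cv2.INTER_CUBIC))"
```

```text
t: 10.8
tool_pos: [0.4802, -0.1978, 0.2629]
orientation: [0.018, 3.14, -0.001]
force: [0.1, 0.1, -0.4]
opening: 0.0495
t 10.95 pos [ 0.4803 -0.198   0.2632] yaw 179.32 zdir [ 0.0022 -0.0012 -1.    ]
shift now-axes cm [-0.02  0.1   0.22] shift after-turn cm [-0.02  0.1   0.22] turn deg [-0.07  0.12  0.02]
force [-0.37  0.73 -2.22] open 0.0498 q [-0.49  0.03  1.86 -0.    1.25 -2.05]
```

View pics/side8z.png

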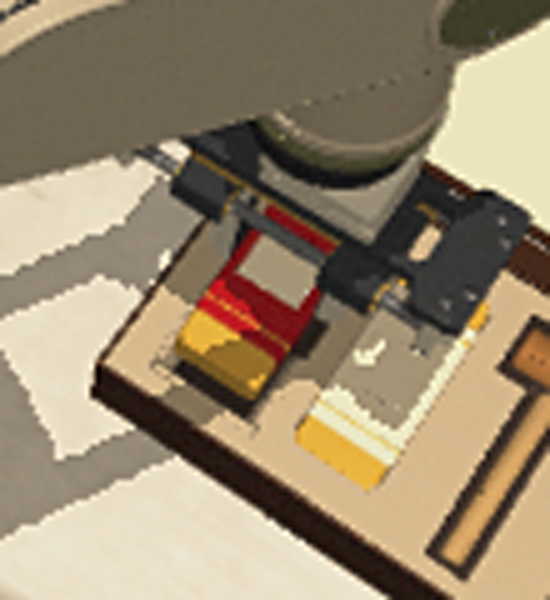

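View pics/scene8z.png

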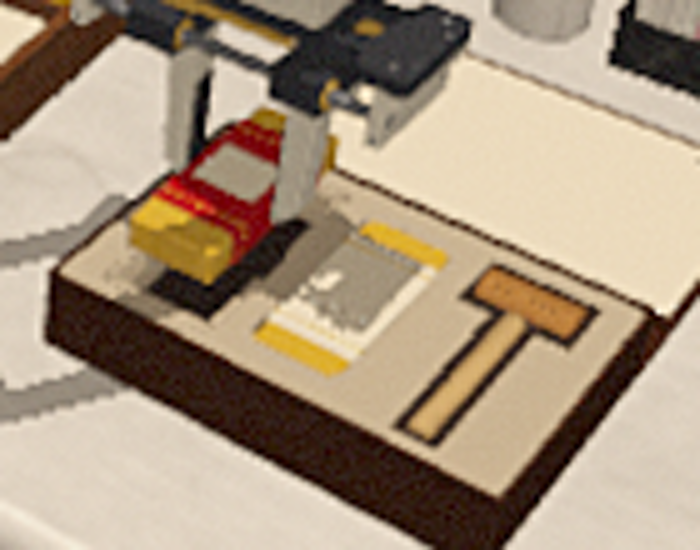

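View pics/wrist8.png

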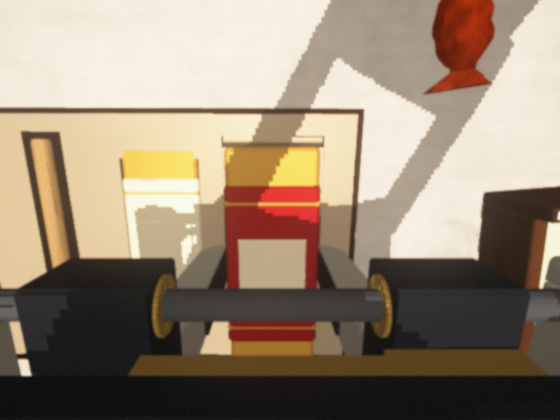

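```bash
python3 - <<'E'
from h import *
import cv2
W=read_camera('wrist'); z=read_state()['tool_pos'][2]-.186+.0125
for p in [(222,138),(323,138),(222,144)]: print('rim',cast(W,p,.046).round(4))
for p in [(225,148),(319,148)]: print('slab',cast(W,p,z).round(4),cast(W,p,z-.004).round(4))
im=W['img'][:,:,::-1]; cv2.imwrite('pics/w8z.png',cv2.resize(im[100:200,190:360],None,fx=4.5,fy=4.5,interpolation=cv2.INTER_CUBIC))
E
```

```text
rim [ 0.412  -0.2276  0.046 ]
rim [ 0.4127 -0.1649  0.046 ]
rim [ 0.4156 -0.2278  0.046 ]
slab [ 0.4173 -0.2195  0.0895] [ 0.4174 -0.2201  0.0855]
slab [ 0.4178 -0.1737  0.0895] [ 0.4179 -0.1731  0.0855]
```

View pics/w8z.png

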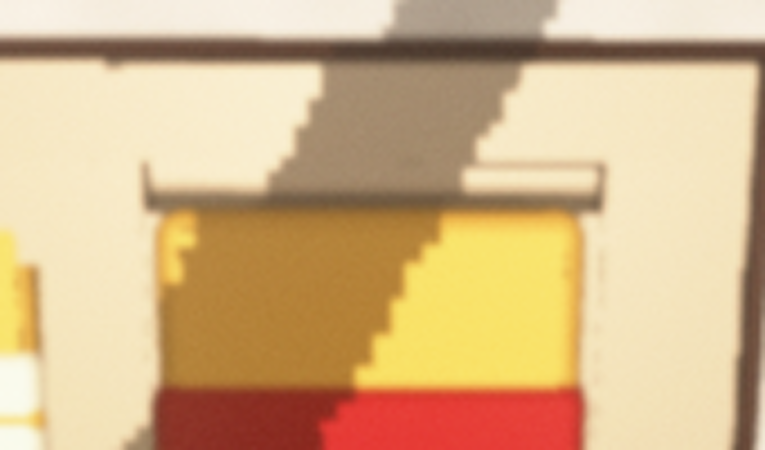

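```bash
python3 -m creep '[[[0.1,0,0.8],[0,0,0]],[[0,0,0.8],[0,0,0]],[[0,0,0.6],[0,0,0]],[[0,0,0.4],[0,0,0]],[[0,0,0],[0,0,0]],[[0,0,0],[0,0,0]]]'
python3 -c "
from h import *
go(.4795,-.197,.0475,179.3)"
```

```text
t: 11.5
tool_pos: [0.479, -0.198, 0.2357]
orientation: [0.019, 3.141, -0.0]
force: [3.2, -1.0, 0.1]
opening: 0.0499
t 11.50 pos [ 0.479  -0.198   0.2357] yaw 179.30 zdir [ 1.e-03 -3.e-04 -1.e+00]
shift now-axes cm [-0.04  0.1   0.22] shift after-turn cm [-0.05  0.1   0.22] turn deg [-0.02  0.06  0.  ]
force [ 3.2  -0.98  0.15] open 0.0499 q [-0.49  0.06  1.88  0.    1.2  -2.05]
```

```bash
python3 -m creep '[[[0,0,0.2],[0,0,0]],[[0,0,0.15],[0,0,0]],[[0,0,0],[0,0,0]],[[0,0,0],[0,0,0]]]'
python3 -c "
from h import *
import cv2
go(.4795,-.197,.0475,179.3)
for n in ['side','wrist']:
  c=read_camera(n);cv2.imwrite('pics/%s9.png'%n,c['img'][:,:,::-1])
im=cv2.imread('pics/wrist9.png'); cv2.imwrite('pics/w9z.png',cv2.resize(im[100:370,190:360],None,fx=2.2,fy=2.2,interpolation=cv2.INTER_CUBIC))
im=cv2.imread('pics/side9.png'); cv2.imwrite('pics/side9z.png',cv2.resize(im[190:310,290:400],None,fx=5,fy=5,interpolation=cv2.INTER_CUBIC))"
```

```text
t: 11.83
tool_pos: [0.4795, -0.198, 0.2336]
orientation: [0.019, 3.139, -0.001]
force: [3.5, 1.8, 5.8]
opening: 0.0495
t 11.83 pos [ 0.4795 -0.198   0.2336] yaw 179.30 zdir [ 2.7e-03 -9.0e-04 -1.0e+00]
shift now-axes cm [0.   0.1  0.01] shift after-turn cm [0.   0.1  0.01] turn deg [-0.05  0.15  0.  ]
force [3.51 1.79 5.8 ] open 0.0495 q [-0.49  0.07  1.88  0.    1.19 -2.05]
```

View pics/w9z.png

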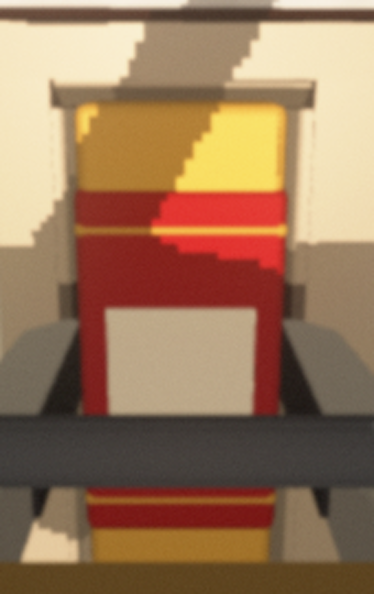

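View pics/side9z.png

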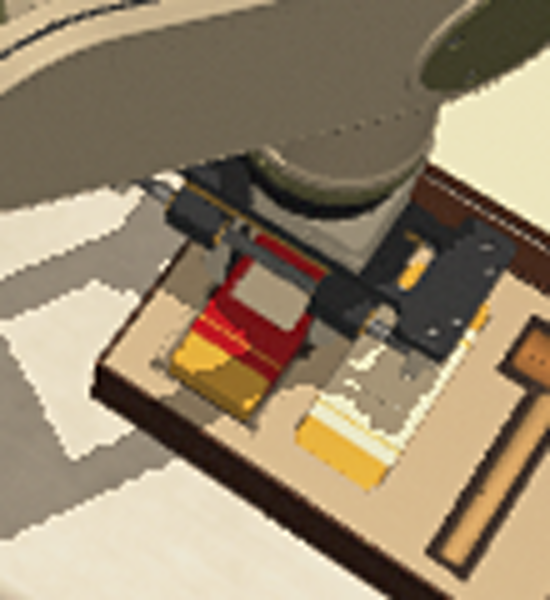

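Laid in and caught (6 N). I'll release, rise, turn 90° and press with both fingertips toward the two ends at once.

```bash
python3 -m creep '[[[0,0,0],[0,0,0]],[[0,0,0],[0,0,0]],[[0,0,0],[0,0,0]],[[0,0,-1],[0,0,0]],[[0,0,-2],[0,0,0]],[[0,0,-2],[0,0,0]],[[0,0,0],[0,0,0]]]' 66
python3 -m creep '[[[0,0,0],[0,0,7]],[[0,0,0],[0,0,7]],[[0,0,0],[0,0,7]],[[0,0,0],[0,0,7]],[[0,0,0],[0,0,7]],[[0,0,0],[0,0,7]],[[0,0,0],[0,0,7]],[[0,0,0],[0,0,7]],[[0,0,0],[0,0,7]],[[0,0,0],[0,0,7]],[[0,0,0],[0,0,7]],[[0,0,0],[0,0,7]]]' 86
python3 -m creep '[[[0,0,0],[0,0,6]],[[0,0,0],[0,0,0]],[[0,0,0],[0,0,0]],[[0,0,0],[0,0,0]]]'
python3 -c "
from h import *
import cv2
go(.4805,-.197,.07,89.3)
for n in ['side','wrist','scene']:
  c=read_camera(n);cv2.imwrite('pics/%s10.png'%n,c['img'][:,:,::-1])
im=cv2.imread('pics/scene10.png'); cv2.imwrite('pics/scene10z.png',cv2.resize(im[200:310,300:440],None,fx=5,fy=5,interpolation=cv2.INTER_CUBIC))
im=cv2.imread('pics/side10.png'); cv2.imwrite('pics/side10z.png',cv2.resize(im[190:310,290:400],None,fx=5,fy=5,interpolation=cv2.INTER_CUBIC))"
```

```text
t: 12.52
tool_pos: [0.4797, -0.1984, 0.2865]
orientation: [0.019, 3.137, -0.004]
force: [-0.0, -0.1, 0.8]
opening: 0.0615
t: 13.52
tool_pos: [0.4782, -0.1977, 0.2816]
orientation: [-2.122, -2.314, 0.001]
force: [0.8, -0.8, -0.9]
opening: 0.08
t: 13.85
tool_pos: [0.4785, -0.1978, 0.2819]
orientation: [-2.23, -2.211, 0.0]
force: [0.1, 0.6, -0.5]
opening: 0.0798
t 13.85 pos [ 0.4785 -0.1978  0.2819] yaw 89.51 zdir [-7.e-04  3.e-04 -1.e+00]
shift now-axes cm [0.08 0.21 2.59] shift after-turn cm [0.08 0.2  2.59] turn deg [-0.04 -0.02  0.21]
force [ 0.12  0.62 -0.47] open 0.0798 q [-0.49  0.    1.85 -0.    1.29 -0.48]
```

View pics/wrist10.png

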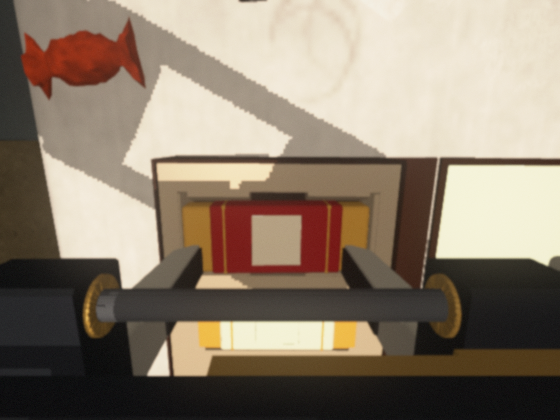

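View pics/side10z.png

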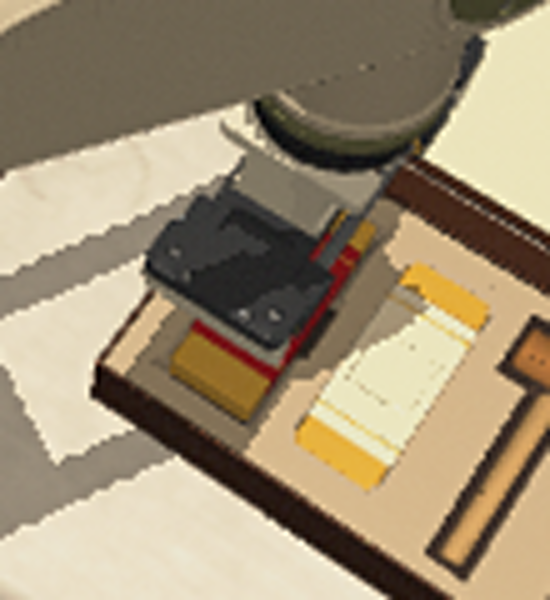

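View pics/scene10z.png

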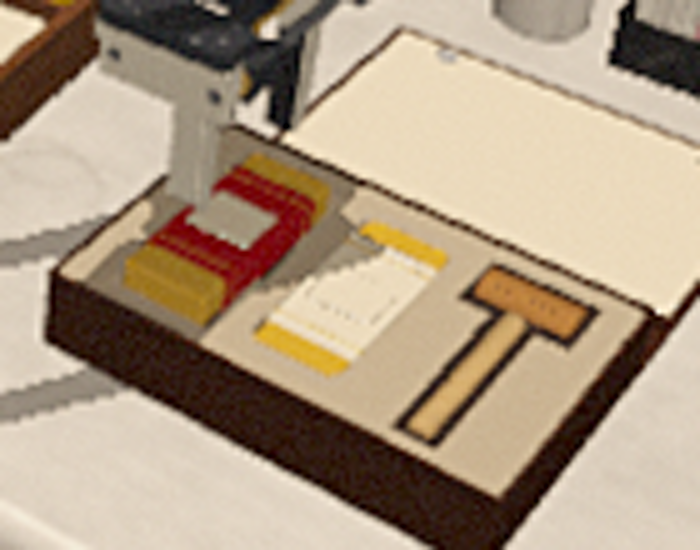

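```bash
python3 - <<'E'
from h import *
import cv2
W=read_camera('wrist')
im=W['img'][:,:,::-1]; cv2.imwrite('pics/w10z.png',cv2.resize(im[150:285,150:415],None,fx=3,fy=3,interpolation=cv2.INTER_CUBIC))
E
```

```text
(no output)
```

View pics/w10z.png

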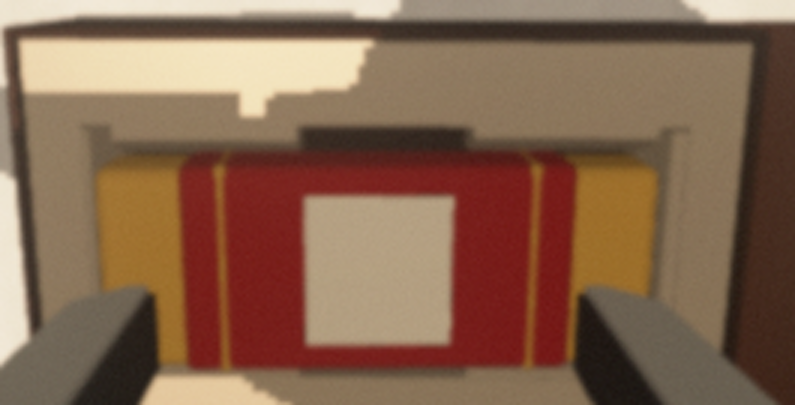

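```bash
python3 - <<'E'
from h import *
W=read_camera('wrist')
f=lambda p,s,o:np.array([(p[0]+.5)/s-.5+o[0],(p[1]+.5)/s-.5+o[1]])
c=lambda p,z:cast(W,f(p,3,(150,150)),z)
for n,a,b,z in [('rim',(84,128),(690,128),.046),('slab',(98,175),(655,175),.060),('notch',(300,128),(470,128),.046),('label',(304,270),(453,270),.060),('slab bot',(107,360),(648,360),.060)]:
    A,B=c(a,z),c(b,z); print(n,A.round(4),B.round(4),((A+B)/2).round(4),np.linalg.norm(A-B).round(4))
print(c((380,158),.06),c((380,366),.06))
go(.4805,-.197,.07,89.3)
E
```

```text
rim [ 0.4122 -0.165   0.046 ] [ 0.5556 -0.1666  0.046 ] [ 0.4839 -0.1658  0.046 ] 0.1434
slab [ 0.4187 -0.1735  0.06  ] [ 0.5435 -0.1749  0.06  ] [ 0.4811 -0.1742  0.06  ] 0.1248
notch [ 0.4633 -0.1656  0.046 ] [ 0.5035 -0.166   0.046 ] [ 0.4834 -0.1658  0.046 ] 0.0402
label [ 0.4643 -0.1963  0.06  ] [ 0.4985 -0.1967  0.06  ] [ 0.4814 -0.1965  0.06  ] 0.0342
slab bot [ 0.4173 -0.218   0.06  ] [ 0.5447 -0.2194  0.06  ] [ 0.481  -0.2187  0.06  ] 0.1274
[ 0.48193074 -0.17031149  0.06      ] [ 0.48157444 -0.22021379  0.06      ]
t 14.10 pos [ 0.4786 -0.1978  0.2822] yaw 89.36 zdir [-1.e-04  1.e-04 -1.e+00]
shift now-axes cm [0.09 0.19 2.62] shift after-turn cm [0.09 0.19 2.62] turn deg [-0.01 -0.    0.06]
force [ 0.7  -0.18  0.06] open 0.0803 q [-0.49  0.    1.85 -0.    1.29 -0.48]
```

```bash
python3 -m creep '[[[0.18,0.34,1],[0,0,0]],[[0,0,1.2],[0,0,0]],[[0,0,1],[0,0,0]],[[0,0,0],[0,0,0]],[[0,0,0.3],[0,0,0]],[[0,0,0.3],[0,0,0]],[[0,0,0.2],[0,0,0]],[[0,0,0],[0,0,0]]]'
python3 -c "
from h import *
go(.482,-.196,.047,89.3)"
```

```text
t: 14.77
tool_pos: [0.4824, -0.1961, 0.2432]
orientation: [2.235, 2.208, 0.001]
force: [-1.9, 3.0, 7.4]
opening: 0.0804
t 14.77 pos [ 0.4824 -0.1961  0.2432] yaw 89.30 zdir [ 5.e-04  1.e-04 -1.e+00]
shift now-axes cm [ 0.01 -0.04  1.02] shift after-turn cm [ 0.01 -0.04  1.02] turn deg [ 0.03 -0.01  0.  ]
force [-1.92  3.02  7.41] open 0.0804 q [-0.48  0.06  1.87  0.    1.21 -0.47]
```

Contact at tip height 57 mm, 7 N. Continuing in small steps.

```bash
python3 -m creep '[[[0,0,0.2],[0,0,0]],[[0,0,0.2],[0,0,0]],[[0,0,0.2],[0,0,0]],[[0,0,0],[0,0,0]],[[0,0,0],[0,0,0]]]'
python3 -m creep '[[[0,0,0.2],[0,0,0]],[[0,0,0.2],[0,0,0]],[[0,0,0],[0,0,0]],[[0,0,0],[0,0,0]]]'
python3 -c "
from h import *
go(.482,-.196,.047,89.3)"
```

```text
t: 15.18
tool_pos: [0.483, -0.1961, 0.2378]
orientation: [2.233, 2.206, 0.003]
force: [-0.8, 2.6, 7.3]
opening: 0.0795
t: 15.52
tool_pos: [0.483, -0.1962, 0.2339]
orientation: [2.233, 2.206, 0.003]
force: [0.2, 2.5, 7.6]
opening: 0.08
t 15.52 pos [ 0.483  -0.1962  0.2339] yaw 89.30 zdir [ 3.e-03 -5.e-04 -1.e+00]
shift now-axes cm [ 0.02 -0.1   0.09] shift after-turn cm [ 0.02 -0.1   0.09] turn deg [0.17 0.03 0.  ]
force [0.18 2.53 7.55] open 0.08 q [-0.48  0.07  1.88  0.    1.19 -0.47]
```

```bash
python3 -m creep '[[[0,0,0.1],[0,0,0]],[[0,0,0.1],[0,0,0]],[[0,0,0],[0,0,0]],[[0,0,0],[0,0,0]]]'
python3 -m creep '[[[0,0,0.1],[0,0,0]],[[0,0,0],[0,0,0]],[[0,0,0],[0,0,0]]]'
python3 -c "
from h import *
go(.482,-.196,.047,89.3)"
```

```text
t: 15.85
tool_pos: [0.4832, -0.1962, 0.2333]
orientation: [2.233, 2.206, 0.002]
force: [-3.8, 5.9, 21.3]
opening: 0.0802
t: 16.1
tool_pos: [0.4833, -0.1962, 0.2333]
orientation: [2.233, 2.206, 0.002]
force: [-8.5, 8.1, 30.8]
opening: 0.0803
t 16.10 pos [ 0.4833 -0.1962  0.2333] yaw 89.31 zdir [ 2.7e-03 -7.0e-04 -1.0e+00]
shift now-axes cm [ 0.02 -0.13  0.03] shift after-turn cm [ 0.02 -0.13  0.03] turn deg [0.16 0.04 0.01]
force [-8.52  8.11 30.75] open 0.0803 q [-0.48  0.07  1.88  0.    1.19 -0.47]
```

The force rises sharply at tip 47.3 mm, so the slab is at the bottom. I'll lift and inspect.

```bash
python3 -m creep '[[[0,0,-0.4],[0,0,0]],[[0,0,-1],[0,0,0]],[[0,0,-2.5],[0,0,0]],[[0,0,-3],[0,0,0]],[[-1,0,-3],[0,0,0]],[[-2,0,-2],[0,0,0]],[[-2,0,0],[0,0,0]],[[0,0,0],[0,0,0]],[[0,0,0],[0,0,0]]]'
python3 -c "
from h import *
import cv2
for n in ['side','wrist','scene']:
  c=read_camera(n);cv2.imwrite('pics/%s11.png'%n,c['img'][:,:,::-1])
go(.482,-.196,.047,89.3)
im=cv2.imread('pics/scene11.png'); cv2.imwrite('pics/scene11z.png',cv2.resize(im[200:310,300:440],None,fx=5,fy=5,interpolation=cv2.INTER_CUBIC))
im=cv2.imread('pics/side11.png'); cv2.imwrite('pics/side11z.png',cv2.resize(im[190:310,290:400],None,fx=5,fy=5,interpolation=cv2.INTER_CUBIC))"
```

```text
t: 16.85
tool_pos: [0.4814, -0.2468, 0.3487]
orientation: [2.236, 2.206, 0.0]
force: [0.6, -0.1, -0.1]
opening: 0.0799
t 17.00 pos [ 0.4812 -0.2453  0.3473] yaw 89.32 zdir [-0.0015  0.0012 -1.    ]
shift now-axes cm [ 4.92  0.03 11.44] shift after-turn cm [ 4.93  0.02 11.43] turn deg [-0.08 -0.07  0.02]
force [ 0.   -0.44 -0.48] open 0.0801 q [-0.57  0.    1.73  0.    1.41 -0.55]
```

View pics/wrist11.png

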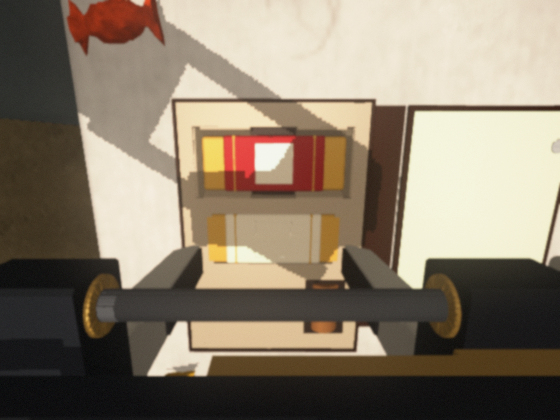

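View pics/side11z.png

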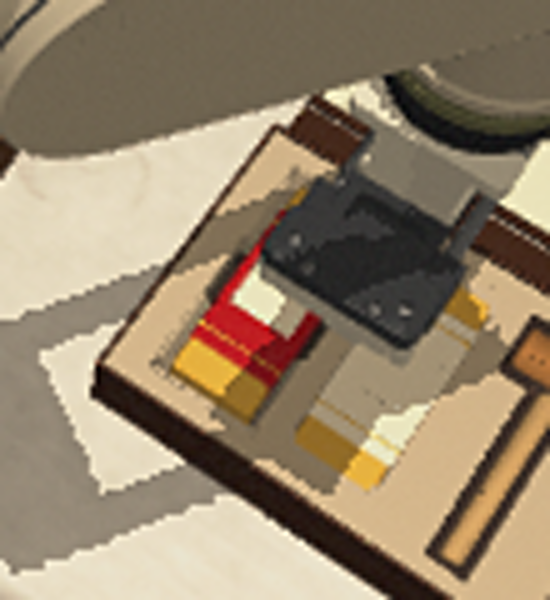

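View pics/scene11z.png

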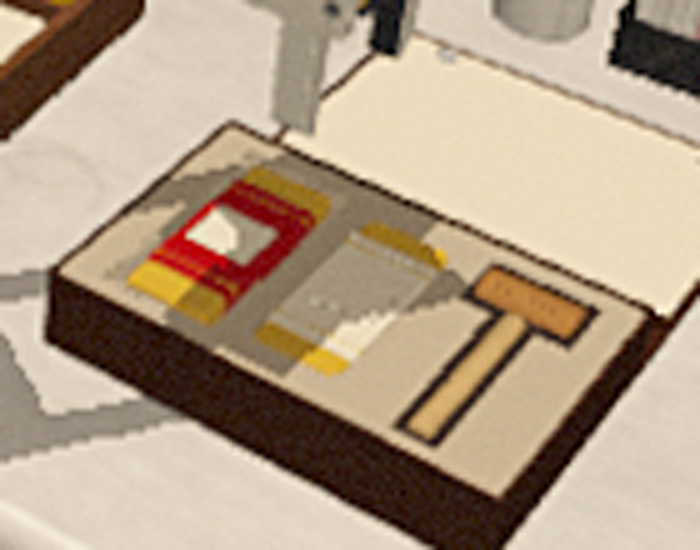

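Slab centre (274.5 px) matches the rim centre (274), and it is flush with no visible step. Now I'll turn back and fetch the lid pull.

```bash
python3 -m creep '[[[0,0,0],[0,0,-7]],[[0,0,0],[0,0,-7]],[[0,0,0],[0,0,-7]],[[0,0,0],[0,0,-7]],[[0,0,0],[0,0,-7]],[[0,0,0],[0,0,-7]],[[0,0,0],[0,0,-7]],[[0,0,0],[0,0,-7]],[[0,0,0],[0,0,-7]],[[0,0,0],[0,0,-7]],[[0,0,0],[0,0,-7]],[[0,0,0],[0,0,-7]]]' 36
python3 -m creep '[[[0,0,0],[0,0,-5.35]],[[0,0,0],[0,0,-5.35]],[[0,0,0],[0,0,0]]]'
python3 -c "
from h import *
go(.5314,.121,.13,184)"
```

```text
t: 18.0
tool_pos: [0.4814, -0.2451, 0.3474]
orientation: [-0.172, -3.136, -0.001]
force: [0.0, -0.4, -0.5]
opening: 0.0336
t: 18.25
tool_pos: [0.4814, -0.2452, 0.3475]
orientation: [0.118, -3.138, -0.001]
force: [-0.4, 0.5, 0.2]
opening: 0.0331
t 18.25 pos [ 0.4814 -0.2452  0.3475] yaw -175.69 zdir [-1.1e-03  9.0e-04 -1.0e+00]
shift now-axes cm [-7.74 36.13  3.18] shift after-turn cm [-7.54 36.18  3.15] turn deg [ 0.06 -0.06  0.31]
force [-0.39  0.45  0.2 ] open 0.0331 q [-0.57  0.    1.73  0.    1.41 -2.21]
```

```bash
python3 -m creep '[[[-0.63,3,0],[0,0,0.3]],[[-0.63,3,0],[0,0,0]],[[-0.63,3,0],[0,0,0]],[[-0.63,3,0],[0,0,0]],[[-0.63,3,0],[0,0,0]],[[-0.63,3,0],[0,0,0]],[[-0.63,3,0],[0,0,0]],[[-0.63,3,0],[0,0,0]],[[-0.63,3,0],[0,0,0]],[[-0.63,3,0],[0,0,0]],[[-0.63,3,0],[0,0,0]],[[-0.63,3,0],[0,0,0]]]'
python3 -m creep '[[[0,0,1],[0,0,0]],[[0,0,1.5],[0,0,0]],[[0,0,0.5],[0,0,0]],[[0,0,0],[0,0,0]],[[0,0,0],[0,0,0]]]'
python3 -c "
from h import *
import cv2
go(.5314,.121,.0705,184)
for n in ['side','wrist']:
  c=read_camera(n);cv2.imwrite('pics/%s12.png'%n,c['img'][:,:,::-1])"
```

```text
t: 19.25
tool_pos: [0.533, 0.1202, 0.3478]
orientation: [0.097, -3.139, 0.0]
force: [-0.2, 0.1, 0.6]
opening: 0.0333
t: 19.67
tool_pos: [0.5331, 0.1177, 0.3177]
orientation: [0.099, -3.139, 0.0]
force: [0.0, 0.1, -0.3]
opening: 0.0338
t 19.67 pos [0.5331 0.1177 0.3177] yaw -176.38 zdir [-1.5e-03 -2.0e-04 -1.0e+00]
shift now-axes cm [0.14 0.34 6.12] shift after-turn cm [0.15 0.34 6.12] turn deg [-0.01 -0.09 -0.38]
force [ 0.02  0.14 -0.3 ] open 0.0338 q [ 0.12  0.04  1.74 -0.    1.36 -1.51]
```

View pics/wrist12.png

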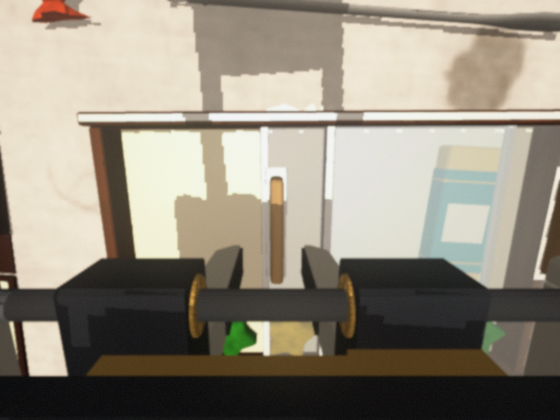

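Pull at (277, 180–280), between the fingers. Descending and pinching.

```bash
python3 -m creep '[[[0.15,0.33,1.5],[0,0,-0.4]],[[0,0,2],[0,0,0]],[[0,0,1.6],[0,0,0]],[[0,0,0.7],[0,0,0]],[[0,0,0],[0,0,0]],[[0,0,0],[0,0,0]]]'
python3 -c "
from h import *
go(.5314,.121,.0705,184)"
python3 -m creep '[[[0,0,0],[0,0,0]],[[0,0,0],[0,0,0]],[[0,0,0],[0,0,0]],[[0,0,0],[0,0,0]],[[0,0,0],[0,0,0]]]' 0 15
python3 -c "
from h import *
go(.540,-.0105,.0705,184)"
```

```text
t: 20.27
tool_pos: [0.532, 0.1211, 0.2609]
orientation: [-0.112, 3.139, 0.0]
force: [-0.2, -0.1, 0.3]
opening: 0.0334
t 20.27 pos [0.532  0.1211 0.2609] yaw -175.93 zdir [ 3.e-04  1.e-04 -1.e+00]
shift now-axes cm [ 0.06 -0.    0.44] shift after-turn cm [ 0.06 -0.    0.44] turn deg [0.   0.02 0.07]
force [-0.15 -0.07  0.33] open 0.0334 q [ 0.13  0.1   1.79  0.    1.25 -1.51]
t: 20.68
tool_pos: [0.5321, 0.1213, 0.261]
orientation: [-0.112, 3.138, 0.0]
force: [-0.1, -0.5, 3.1]
opening: 0.0099
t 20.68 pos [0.5321 0.1213 0.261 ] yaw -175.90 zdir [ 1.2e-03  1.0e-04 -1.0e+00]
shift now-axes cm [  0.15 -13.2    0.45] shift after-turn cm [  0.13 -13.2    0.45] turn deg [0.   0.07 0.1 ]
force [-0.13 -0.5   3.14] open 0.0099 q [ 0.13  0.1   1.79 -0.    1.25 -1.51]
```

```bash
python3 -m creep '[[[0,-1.3,0],[0,0,0]],[[0,-1.3,0],[0,0,0]],[[0,-1.3,0],[0,0,0]],[[0,-1.3,0],[0,0,0]],[[0,-1.3,0],[0,0,0]],[[0,-1.3,0],[0,0,0]],[[0,-1.3,0],[0,0,0]],[[0,-1.3,0],[0,0,0]],[[0,-1.3,0],[0,0,0]],[[0,-1.3,0],[0,0,0]],[[0,-0.3,0],[0,0,0]],[[0,0,0],[0,0,0]]]'
python3 -c "
from h import *
go(.540,-.0105,.0705,184)"
```

```text
t: 21.68
tool_pos: [0.5413, -0.0112, 0.2609]
orientation: [-0.11, 3.139, 0.008]
force: [-2.3, 13.1, 8.3]
opening: 0.01
t 21.68 pos [ 0.5413 -0.0112  0.2609] yaw -175.97 zdir [ 1.0e-04  4.9e-03 -1.0e+00]
shift now-axes cm [0.12 0.08 0.44] shift after-turn cm [0.12 0.08 0.44] turn deg [0.28 0.03 0.03]
force [-2.29 13.06  8.26] open 0.01 q [-0.12  0.09  1.8   0.01  1.25 -1.76]
```

```bash
python3 -m creep '[[[0,0.1,0],[0,0,0]],[[0,0,0],[0,0,0]],[[0,0,0],[0,0,0]],[[0,0,0],[0,0,0]],[[0,0,-1.5],[0,0,0]],[[0,0,-2.5],[0,0,0]],[[0,0,-3],[0,0,0]],[[0,0,-3],[0,0,0]],[[0,0,-3],[0,0,0]],[[0,0,-3],[0,0,0]],[[0,0,0],[0,0,0]],[[0,0,0],[0,0,0]]]' 50
python3 -m creep '[[[2.5,1.5,0],[0,0,0]],[[2.5,1.5,0],[0,0,0]],[[2.5,1.5,0],[0,0,0]],[[2,1.5,0],[0,0,0]],[[0,3,0],[0,0,0]],[[0,3,0],[0,0,0]],[[0,3,0],[0,0,0]],[[0,3,0],[0,0,0]],[[0,3,0],[0,0,0]],[[0,3,0],[0,0,0]],[[0,0,0],[0,0,0]],[[0,0,0],[0,0,0]]]'
python3 -c "
from h import *
import cv2
go(.540,-.0105,.0705,184)
for n in ['side','wrist','scene']:
  c=read_camera(n);cv2.imwrite('pics/%s13.png'%n,c['img'][:,:,::-1])"
```

```text
t: 22.68
tool_pos: [0.5418, -0.0107, 0.4227]
orientation: [-0.112, 3.135, -0.002]
force: [-0.2, -0.0, 0.2]
opening: 0.0469
t: 23.68
tool_pos: [0.4287, 0.2232, 0.4183]
orientation: [0.117, -3.136, 0.002]
force: [0.2, -1.3, 0.5]
opening: 0.0465
t 23.68 pos [0.4287 0.2232 0.4183] yaw -175.73 zdir [-0.0029 -0.0014 -1.    ]
shift now-axes cm [ -9.41 -24.11  16.18] shift after-turn cm [ -9.47 -24.09  16.18] turn deg [-0.07 -0.17  0.27]
force [ 0.22 -1.25  0.51] open 0.0465 q [ 0.37 -0.19  1.78 -0.    1.56 -1.27]
```

View pics/side13.png

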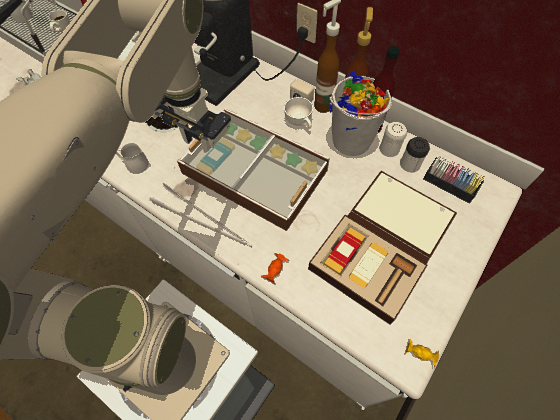

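View pics/wrist13.png

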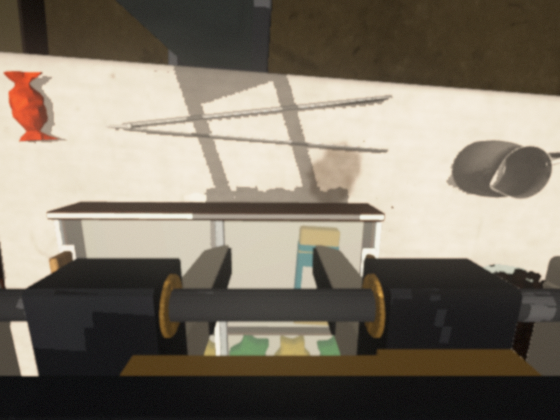

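View pics/scene13.png

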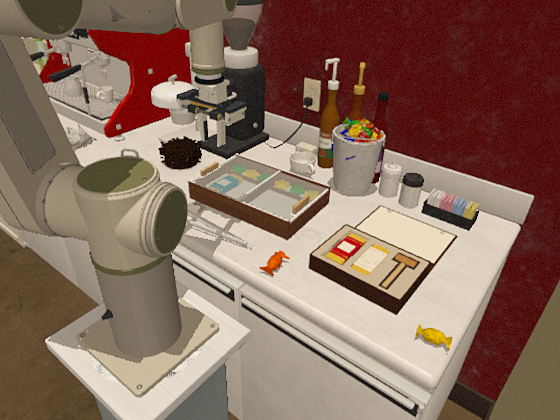

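```bash
python3 - <<'E'
import cv2,numpy as np
a=cv2.imread('pics/side0.png');b=cv2.imread('pics/side13.png')
p=np.hstack([cv2.resize(i[135:230,240:335],None,fx=4,fy=4,interpolation=cv2.INTER_CUBIC) for i in(a,b)]);cv2.imwrite('pics/cmp.png',p)
a=cv2.imread('pics/scene0.png');b=cv2.imread('pics/scene13.png')
cv2.imwrite('pics/cmp2.png',np.hstack([cv2.resize(b[140:245,180:335],None,fx=2.5,fy=2.5,interpolation=cv2.INTER_CUBIC),cv2.resize(a[140:245,180:335],None,fx=2.5,fy=2.5,interpolation=cv2.INTER_CUBIC)]))
s=cv2.imread('pics/side13.png');cv2.imwrite('pics/box13.png',cv2.resize(s[205:330,300:435],None,fx=4.5,fy=4.5,interpolation=cv2.INTER_CUBIC))
E
```

```text
(no output)
```

View pics/cmp.png

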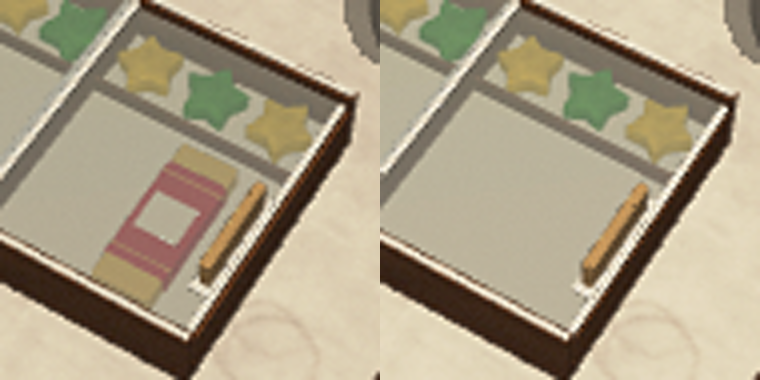

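View pics/cmp2.png

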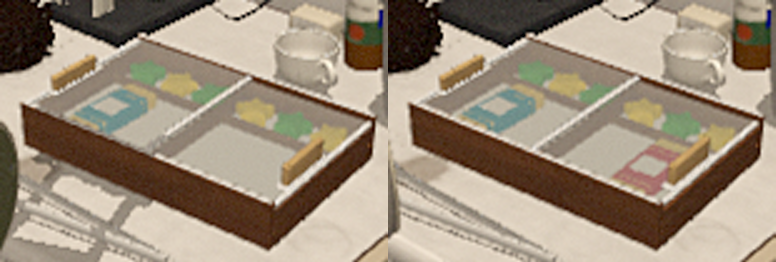

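View pics/box13.png

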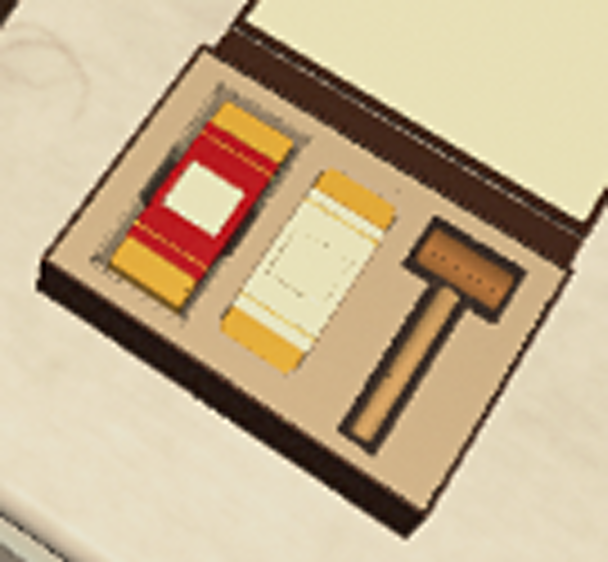

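The pull is back at its starting pixels. The slab centre (204,204) lies within 2 zoomed px (under 1 mm) of the rim centre (202,202), flush and aligned, and the arm is clear of everything.

```bash
python3 -c "
from plant import *
close_job()"
```

```text
the job is handed in; nothing more can be done
```

The red slab is pressed into the empty cutout of the gift box, both display lids are closed, and the job is handed in. It took about 24 s of the 64 s; `close_job` gives no verdict.

**What I did:** I slid the right lid open by its pull about 131 mm, lifted the red slab out and laid it in the cutout. I then pressed it home with both fingertips at once, one near each end, and slid the lid back to its stop.

**Last checks:**
- **Slab home:** the press bottomed out with the fingertips at about 47 mm, the slab's expected top height when home, and the force rose to 31 N.
- **Slab position:** it looks flush and lined up in the pictures, and its centre is within about 1 mm of the cutout's.
- **Lids:** both pulls are back where they started in the pictures.
- **Bystanders:** the blue-green slab and the tongs look unmoved by eye. I did not measure them.

**Disagreements:**
- Before the press, the cameras differed by 2–4 mm on the slab's lengthwise position in the gripper.
- They also suggested its near end was hanging a few millimetres low.
- After laying it in, I measured it about 2.5 mm off centre lengthwise. None of this was visible after the press.

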